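Load the print jig with lidded tins

ROBOT

A 6-joint arm with a two-finger parallel gripper is mounted at the origin on the work surface. World frame = base frame: x ahead of the robot, y to its left, z up, the work surface at z = 0. Lengths are in m, angles in rad, forces in N, time in s.
With the tool pointing down it reaches from about 0.325 to 0.925 m from the base axis. Payload 3.1 kg.
Tool frame: the origin (TCP) lies on the centre line of the jaws, within the pads' length; the fingertips stand ahead of it and the grasp point (between the pads) lies 6 mm ahead of it (tcp_to_tips is the z of the fingertips in the tool frame, in m); z points along the fingers, y is the line along which they close (so a half turn about z gives the same grasp; the last joint's range is limited). The gripper opens to 85 mm and grips with 20 to 120 N. Pads are 22 mm wide; open, the fingers measure 114 mm over their backs; the gripper's body (76 mm by 85 mm) begins 54 mm behind the grasp point. The pads swing forward as they close: fully open they stand 13 mm farther back than shut.
Start: joints at [1.052, 0.217, 1.613, -0, 1.311, -0.112], TCP at [0.247, 0.574, 0.256] pointing down, gripper open.
Joint ranges: [-2.75, 2.75], [-0.78, 2.1], [0.31, 2.55], [-1.13, 4.27], [0.13, 2.63], [-2.58, 2.58]. Speed limits (rad/s): [2.79, 2.79, 3.14, 3.14, 3.14, 3.14].

INTERFACE

Orientations are given as a unit quaternion [x, y, z, w].
In Python, from station import read_state, read_camera, close_job, tcp_to_tips gives the robot as it stands.
- The arm moves only by the tool move_arm, never from a script. Its argument "targets" is a list of rows, each an object with "twist": the turn, a rotation vector about the tool's x, y, z in rad, a list of three; "translation": the shift along the tool's x, y, z in cm, a list of three; "hand": the finger opening in cm, from 0 to 8.54. A call has 1 to 12 rows; each row shifts and turns the commanded pose from where the row before left it, along the tool's axes as they then stand; what a row does not reach is not made up. A row lasts 1/10 s, in which the tool goes at most 50 mm and 8.59 degrees, less where a joint would pass 70% of its speed; a pose out of reach is approached as far as the arm can. A call is refused whole if a number of a shift passes 5 or a number of a turn 0.15, either way. A call with a gripper value outside its range is refused whole. The fingers move at their own pace and stop on an object; "squeeze" is the grip in N (left out, the last holds). Time passes only in rows, so rows that do not move let the fingers close. It gives the time, the measured TCP pose, the force, the opening and the grip force at its end, in the units of the state.
- read_state(): the state, without advancing time (a new reading comes with each control period).
- read_camera(name): name is "scene" or "top" or "wrist"; returns a dict with "color" (400x640x3 uint8, red, green, blue), "vfov" (degrees; the focal length in pixels is half the picture's height over the tangent of half this angle, whatever the lens; pixels are square), "cx", "cy" (the principal point, pixels), "xyz" and "orientation" of the camera in the world; the wrist camera has in their place "tool_from_camera" (4x4, takes a point from camera to tool coordinates, whose origin is the TCP and whose axes are the flange's). Camera axes: x right, y down, z forward; pixel columns grow to the right and rows downward; lengths in m; the calibration is good to about 2 mm. A picture is of the moment at which its call begins: read the wrist's pose just before it. There is no depth.
- close_job(): hands the job in; it is judged then, once.
The state is a dict: "clock": time; "joint_positions": joint angles; "joint_velocities": joint speeds; "joint_efforts": joint torques, N m; "ee_pos": TCP position; "ee_rot": TCP orientation; "contact_force": force on the tool from outside, world axes, zero at the start; "ft_torque": the same for the moment, N m; "finger_gap": opening from 0.0 (shut) to 1.0 (fully open); "gripper_force": force on a finger pad.
Only numpy, scipy, OpenCV 4.12 (cv2) and the standard library are available. Lean on these libraries where they do the work, as an engineer would, in place of code of your own. Each camera call takes 0.05 s, during which the arm holds its last target. There are 200 camera calls.

TASK

Get the next batch ready for the flatbed printer: move the tan jig plate onto the bare loading board and slide it until both holes drop over the locating pins and it lies flat. Then free every tin that is jammed in the corners of the blue bin, stand each one upright, mouth up, on the board in a jig window of its own, and close each with a white lid seated level on its rim. Leave the ink bottle, the cleaner bottle and the safety glasses where they are; a lid too many can stay on the bench.

Things in the scene. Friction and masses are not known exactly. Their poses are not given: they have to be found in the camera images.
- board: Bare aluminium loading board of the flatbed printer, screwed to the bench, a flat slab 150 (x) x 316 (y) x 12 mm. Origin: centre of its underside. Its +x edge is the one near the two pins.
- board_top (a point): Centre of the board's top face (12 mm above the bench), axes as the board's.
- pin_r (a point): Tip of the steel locating pin at the board's -y end, at (45, -140) mm in the board frame. Pins are 10 mm in diameter and stand 16 mm above the board; their last 5 mm taper to 5 mm.
- pin_l (a point): Tip of the like pin at the board's +y end, at (45, 140) mm in the board frame.
- jig: The print jig: loose tan MDF plate 130 (x) x 304 (y) x 8 mm, about 0.35 kg, with three round windows of 68 mm diameter in a row along y, two 14 mm pin holes and a black bridge handle along its +x edge. Starts flat on the bench at the robot's left. Origin: centre of its underside. The holes match the pins one way round only: when home, its axes agree with the board's, its underside lies on the board's top.
- hole_r (a point): Centre of the jig's -y pin hole, at the underside, (45, -140) mm in the jig frame; it belongs over pin_r.
- hole_l (a point): Centre of the jig's +y pin hole, at the underside, (45, 140) mm in the jig frame; it belongs over pin_l.
- jig_handle (a point): Centre of the grip bar of the jig's handle, (50, 0, 36) mm in the jig frame. The bar is 12 mm thick along the jig's x, 70 mm long along its y, 12 mm high (30 to 42 mm above the jig's underside), open beneath between two posts 60 mm apart.
- window_r (a point): Centre of the jig's -y window at the underside, (0, -95) mm in the jig frame.
- window_m (a point): Centre of the jig's middle window at the underside, at the jig's origin.
- window_l (a point): Centre of the jig's +y window at the underside, (0, 95) mm in the jig frame.
- bin: Blue plastic parts bin, fixed, outside 238 (x) x 194 (y) x 50 mm high, walls and floor 4 mm (a look-only lip widens the rim outwards by about 10 mm). Origin: centre of its underside. The tins start lying in it along its x axis, each pushed into a corner with base against an end wall and flank against a side wall (1 mm gaps), mouth towards the bin's middle.
- tin_a: Open round aluminium tin, 58 mm outside diameter, 85 mm tall, wall 2.5 mm, closed base 4 mm thick, about 130 g; may be absent (two or three of the tins are there). Origin: centre of the outside of its base; +z runs along its axis to the open mouth. Starts lying in the bin's (-x, +y) corner, its axis 33 mm above the bench. Its side is so finely faceted that it rolls when pushed and stays where it is left.
- tin_a_rim (a point): Centre of the mouth of tin_a, level with its rim, 85 mm from its base along its axis.
- tin_b: Open round aluminium tin, 58 mm outside diameter, 85 mm tall, wall 2.5 mm, closed base 4 mm thick, about 130 g; may be absent (two or three of the tins are there). Origin: centre of the outside of its base; +z runs along its axis to the open mouth. Starts lying in the bin's (-x, -y) corner, its axis 33 mm above the bench. Its side is so finely faceted that it rolls when pushed and stays where it is left.
- tin_b_rim (a point): Centre of the mouth of tin_b, level with its rim, 85 mm from its base along its axis.
- tin_c: Open round aluminium tin, 58 mm outside diameter, 85 mm tall, wall 2.5 mm, closed base 4 mm thick, about 130 g; may be absent (two or three of the tins are there). Origin: centre of the outside of its base; +z runs along its axis to the open mouth. Starts lying in the bin's (+x, +y) corner, its axis 33 mm above the bench. Its side is so finely faceted that it rolls when pushed and stays where it is left.
- tin_c_rim (a point): Centre of the mouth of tin_c, level with its rim, 85 mm from its base along its axis.
- lid_a: Loose tin lid, about 60 g: white disc 66 mm in diameter and 6 mm thick (10 to 16 mm above its underside) over a grey plug 47 mm in diameter and 10 mm deep, tapered to 39 mm at the bottom, which goes into a tin's 53 mm mouth until the disc lies on the rim. Any lid fits any tin. Starts on the bench, plug down, between robot and board. Origin: centre of the plug's underside, +z up; seated, it lies 10 mm below the rim. Three lids are always there, so one may be left over.
- lid_b: Loose tin lid, about 60 g: white disc 66 mm in diameter and 6 mm thick (10 to 16 mm above its underside) over a grey plug 47 mm in diameter and 10 mm deep, tapered to 39 mm at the bottom, which goes into a tin's 53 mm mouth until the disc lies on the rim. Any lid fits any tin. Starts on the bench, plug down, between robot and board. Origin: centre of the plug's underside, +z up; seated, it lies 10 mm below the rim. Three lids are always there, so one may be left over.
- lid_c: Loose tin lid, about 60 g: white disc 66 mm in diameter and 6 mm thick (10 to 16 mm above its underside) over a grey plug 47 mm in diameter and 10 mm deep, tapered to 39 mm at the bottom, which goes into a tin's 53 mm mouth until the disc lies on the rim. Any lid fits any tin. Starts on the bench, plug down, between robot and board. Origin: centre of the plug's underside, +z up; seated, it lies 10 mm below the rim. Three lids are always there, so one may be left over.
- ink: Bystander: dark brown ink bottle, 64 mm diameter, 165 mm tall, standing beyond the board. Origin: centre of its underside.
- cleaner: Bystander: white cleaner bottle with a red cap, 60 mm diameter, 175 mm tall, standing beyond the bin. Origin: centre of its underside.
- goggles: Bystander: yellow safety glasses, about 130 x 155 x 48 mm, standing beyond the board. Origin: under the middle of the lens.
Not all that is in view belongs to the job. Leave any black or yellow look-alike of the lid_a alone. Leave any purple look-alike of the lid_c alone.

How it is judged:
By the outcome, as a careful person would: the job done as asked, in the order asked, and still so for the second after the job is handed in, with the robot touching nothing.
Of tin_a, tin_b, tin_c only 2 to 3 are there at a start; the rules pass over those that are not, and their reading is None.
At some moment in a run one of jig, tin_a, tin_b, tin_c, lid_a, lid_b, lid_c may be knocked a few centimetres aside while the robot is not near it.
It also fails if it takes over 210 s, if anything falls off the work surface, if the arm or the gripper's body presses on something with over 40 N, if the wrist force passes 120 N, or if a joint passes its speed limit or range.

## Working session

There is one attempt and no reset: what is moved stays moved. The work goes in short steps, Python scripts to look and compute and a tool call to move; the robot and the scene stay as the last step left them, time stands still between calls to the robot, and variables do not carry over. Pictures are saved under pics/ and viewed, at most 14 in all, crops included, and the job is handed in when it is done.

Besides the shell and the picture viewer there is one more tool, called after "Request:" in YAML: its name, and indented under it one key for each argument. move_arm: Moves the arm, as the interface text tells. Its arguments: {"type":"object","properties":{"targets":{"type":"array"},"squeeze":{"type":"number"}},"required":["targets"]}

```bash
mkdir -p pics; ls
python3 - <<'E'
from station import *
import cv2,numpy as np
print(read_state()); print(tcp_to_tips)
for n in ["scene","top"]:
    c=read_camera(n); cv2.imwrite(f"pics/{n}0.png",c["color"][:,:,::-1]); print(n,{k:v for k,v in c.items() if k!="color"})
c=read_camera("wrist");print({k:v for k,v in c.items() if k!="color"})
E
```

```text
pics
{'clock': 0.0, 'joint_positions': array([ 1.05177070e+00,  2.17773222e-01,  1.61493917e+00,  4.12245456e-06,
        1.31129855e+00, -1.12210253e-01]), 'joint_velocities': array([ 2.11517514e-05, -2.13821873e-04,  6.67595404e-04,  1.43880435e-04,
        9.08962373e-04, -1.18178032e-03]), 'joint_efforts': array([-1.93429812e-03, -3.96858752e+01, -3.03843319e+01, -1.04061485e-04,
        1.00381637e-02, -7.81247280e-07]), 'ee_pos': array([0.24690946, 0.57333395, 0.25495375]), 'ee_rot': array([ 2.02008301e-01,  9.79383063e-01, -1.14879950e-03, -3.77216156e-04]), 'contact_force': array([ 0.10933334,  0.30178559, -0.3571877 ]), 'ft_torque': array([ 0.01726532, -0.02128787, -0.02176072]), 'gripper_force': 0.0, 'finger_gap': 1.0003706191780601}
0.025
scene {'vfov': 43.56900771579334, 'cx': 318.5513891241948, 'cy': 205.95503855567077, 'xyz': array([ 1.10038399, -0.56724939,  1.39109899]), 'orientation': array([ 0.89880151,  0.3406381 , -0.10150145, -0.2565521 ])}
top {'vfov': 48.35512020688145, 'cx': 327.0470315218601, 'cy': 210.15066290837456, 'xyz': array([0.41400023, 0.02123929, 1.32061752]), 'orientation': array([ 0.71040871, -0.70198071,  0.03640243, -0.03489148])}
{'vfov': 69.92699376019083, 'cx': 319.91986993335837, 'cy': 201.44977540676726, 'tool_from_camera': array([[-1.47491613e-05, -9.57022098e-01, -2.90015006e-01,
         7.19462534e-02],
       [ 9.99999989e-01,  2.91533253e-05, -1.47059762e-04,
         1.39199438e-04],
       [ 1.49194343e-04, -2.90015005e-01,  9.57022087e-01,
        -1.16855840e-01],
       [ 0.00000000e+00,  0.00000000e+00,  0.00000000e+00,
         1.00000000e+00]])}
```

View pics/top0.png

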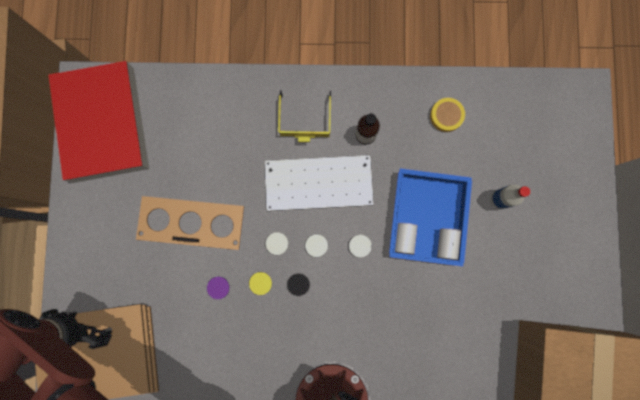

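View pics/scene0.png

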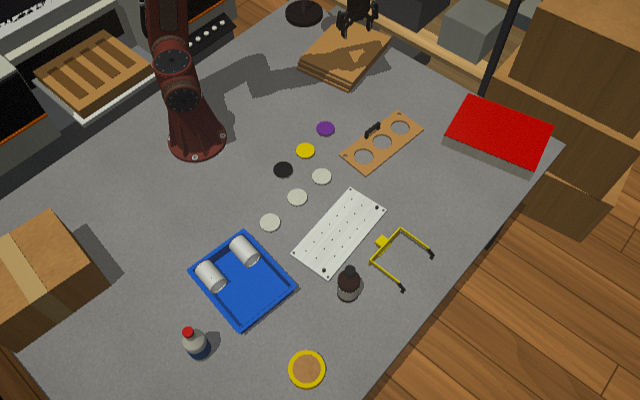

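Top view: bin with two tins (tin_a at about (406,238), tin_b at about (449,243)). Board spans about (266..372, 157..210) with pins near its top edge. The jig is at about (190,222), handle towards the robot, so it needs a half turn. White lids are at (277,243), (316,245) and (360,245).

```bash
cat > h.py <<'E'
from station import *
import cv2,numpy as np
from scipy.spatial.transform import Rotation as R
def cam(name,save=None,cal=None):
    s=read_state(); c=read_camera(name)
    f=200/np.tan(np.radians(c["vfov"])/2); K=np.array([[f,0,c["cx"]],[0,f,c["cy"]],[0,0,1]])
    if name=="wrist":
        T=np.eye(4);T[:3,:3]=R.from_quat(s["ee_rot"]).as_matrix();T[:3,3]=s["ee_pos"];T=T@c["tool_from_camera"]
    else:
        T=np.eye(4);T[:3,:3]=R.from_quat(c["orientation"]).as_matrix();T[:3,3]=c["xyz"]
    if save: cv2.imwrite("pics/"+save,c["color"][:,:,::-1]); np.savez("pics/"+save+".npz",K=K,T=T)
    return c["color"],K,T
def world(uv,z,K,T):
    uv=np.atleast_2d(np.array(uv,float)); d=np.c_[uv,np.ones(len(uv))]@np.linalg.inv(K).T@T[:3,:3].T
    o=T[:3,3]; return o+d*((z-o[2])/d[:,2])[:,None]
def pix(p,K,T):
    p=np.atleast_2d(p); q=(p-T[:3,3])@T[:3,:3]@K.T; return q[:,:2]/q[:,2:]
def crop(img,x0,y0,x1,y1,k,name): cv2.imwrite("pics/"+name,cv2.resize(img[y0:y1,x0:x1,::-1],None,fx=k,fy=k,interpolation=cv2.INTER_CUBIC))
def pose():
    s=read_state(); m=R.from_quat(s["ee_rot"]).as_matrix()
    print("t",round(s["clock"],2),"p",s["ee_pos"].round(4),"xax",m[:,0].round(3),"zax",m[:,2].round(3),"q",s["joint_positions"].round(3),"F",s["contact_force"].round(1),"gap",round(s["finger_gap"]*85.4,1),"gf",round(s["gripper_force"],1)); return s["ee_pos"],m
E
python3 - <<'E'
from h import *
i,K,T=cam("top","t1.png")
crop(i,130,150,380,270,3.2,"c1.png"); crop(i,380,160,480,275,5,"c2.png")
hsv=cv2.cvtColor(i,cv2.COLOR_RGB2HSV)
m=((hsv[...,1]<40)&(hsv[...,2]>165)).astype(np.uint8)
n,l,st,ce=cv2.connectedComponentsWithStats(m)
for k in range(1,n):
    if st[k,4]>100: print(ce[k],st[k],world(ce[k],.016,K,T).round(4))
pose()
E
```

```text
[318.57429177 182.66795144] [ 265  155  108   55 5189] [[0.6276 0.0453 0.016 ]]
[407.46978022 237.69230769] [400 224  16  29 364] [[ 0.4679 -0.2171  0.016 ]]
[451.27195467 243.49291785] [444 229  15  29 353] [[ 0.4525 -0.3451  0.016 ]]
[276.63636364 243.08831169] [266 232  22  23 385] [[0.4476 0.1653 0.016 ]]
[316.37371134 245.23195876] [306 235  22  22 388] [[0.4427 0.0492 0.016 ]]
[360.20526316 245.55263158] [350 235  21  22 380] [[ 0.4433 -0.0788  0.016 ]]
t 0.2 p [0.247  0.5736 0.2554] xax [-0.918  0.396  0.   ] zax [-0.001 -0.001 -1.   ] q [ 1.052  0.217  1.614 -0.     1.311 -0.112] F [ 0.4  1.  -0. ] gap 85.2 gf 0.0
```

View pics/c1.png

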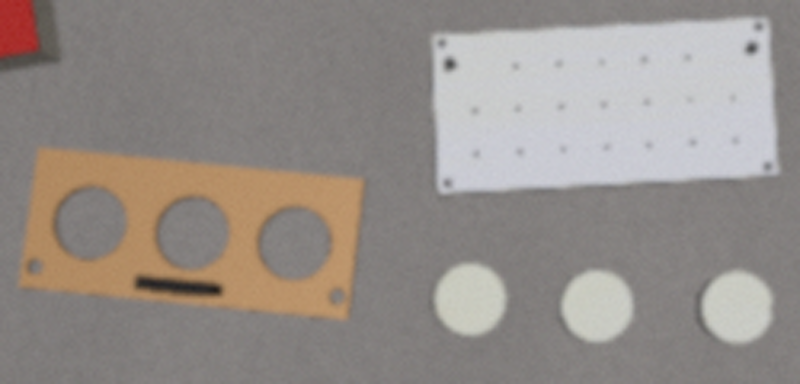

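View pics/c2.png

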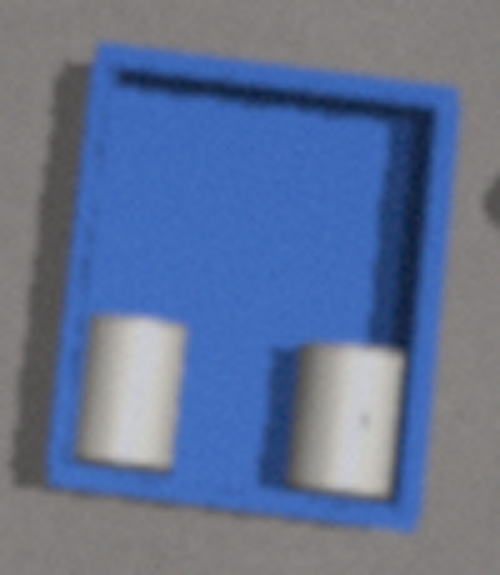

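Crop 1: the pins are at crop (449,64) and (751,48). The jig holes are at (34,266) and (337,296), its corners at (38,148), (363,179), (347,320), (19,287), and its handle at (178,287). Crop 2: the bin's lip corners are (98,42), (458,88), (415,530), (50,486), with tin_a on the left and tin_b on the right, both mouth up-image.

Run:
```python
from h import *
d=np.load("pics/t1.png.npz");K,T=d["K"],d["T"]
g=lambda pts,x0,y0,k:[((x+.5)/k-.5+x0,(y+.5)/k-.5+y0) for x,y in pts]
c1=lambda p,z:world(g(p,130,150,3.2),z,K,T)
def show(n,a): print(n,a[:,:2].round(4).tolist())
def ax(v): return np.degrees(np.arctan2(v[1],v[0])).round(2)
pins=c1([(449,64),(751,48)],.022); show("pins l,r",pins); print(np.linalg.norm(pins[0]-pins[1]),"board y dir",ax(pins[0]-pins[1])-90)
bc=c1([(433,35),(768,19),(777,173),(440,192)],.012); show("boardc",bc); print("board centre",bc.mean(0),ax(bc[0]-bc[1])-90,ax(bc[3]-bc[2])-90)
h=c1([(34,266),(337,296)],.006); show("holes r,l",h);print(np.linalg.norm(h[0]-h[1]),"jig yaw",ax(h[1]-h[0])-90)
jc=c1([(38,148),(363,179),(347,320),(19,287)],.008); show("jigc",jc); print(jc.mean(0),ax(jc[1]-jc[0])-90,ax(jc[2]-jc[3])-90)
show("handle",c1([(178,287)],.040))
b=world(g([(98,42),(458,88),(415,530),(50,486)],380,160,5),.05,K,T); show("bin",b);print(b.mean(0),ax(b[0]-b[3]),ax(b[1]-b[2]),ax(b[0]-b[1])-90,[np.linalg.norm(b[i]-b[(i+1)%4]).round(3) for i in range(4)])
t=world(g([(92,316),(187,323),(172,470),(77,462)],380,160,5),.033,K,T);show("tin_a",t)
t=world(g([(300,345),(405,347),(390,497),(288,487)],380,160,5),.033,K,T);show("tin_b",t)
```

```text
pins l,r [[0.6637, 0.1894], [0.6822, -0.0896]]
0.279586504477642 board y dir 3.7900000000000063
boardc [[0.6929, 0.2063], [0.712, -0.1063], [0.5672, -0.1149], [0.5458, 0.196]]
board centre [0.62946458 0.04528514 0.012     ] 3.489999999999995 3.9399999999999977
holes r,l [[0.4734, 0.5689], [0.4491, 0.2891]]
0.2808634053605532 jig yaw -184.95
jigc [[0.5827, 0.5702], [0.5574, 0.2681], [0.4272, 0.2788], [0.4539, 0.5808]]
[0.50530849 0.42447539 0.008     ] -184.78 -185.04000000000002
handle [[0.4546, 0.4248]]
bin [[0.6678, -0.1882], [0.6434, -0.3963], [0.3893, -0.3666], [0.4117, -0.1598]]
[ 0.52806367 -0.27773257  0.05      ] -6.33 -6.66 -6.689999999999998 [np.float64(0.21), np.float64(0.256), np.float64(0.208), np.float64(0.258)]
tin_a [[0.51, -0.1868], [0.5066, -0.2418], [0.4217, -0.2325], [0.4256, -0.1778]]
tin_b [[0.4946, -0.3072], [0.4942, -0.368], [0.4077, -0.3578], [0.4127, -0.2992]]
```

```bash
cat >> h.py <<'E'
def down(yaw):  # tool z down, tool x at yaw (deg)
    a=np.radians(yaw); x=np.array([np.cos(a),np.sin(a),0]); z=np.array([0,0,-1.]); return np.c_[x,np.cross(z,x),z]
def rel(p,Rt=None,verbose=True):
    """shift (cm, tool axes now; also after the turn) and turn (rotvec tool axes) to reach the target"""
    q,m=pose(); Rt=m if Rt is None else Rt
    d=np.array(p)-q; rv=R.from_matrix(m.T@Rt).as_rotvec()
    print("shift now",(m.T@d*100).round(2),"turn",rv.round(3),"rows",round(np.linalg.norm(rv)/.15,1),"| shift after turn",(Rt.T@d*100).round(2))
E
python3 -c "
from h import *
rel([.4563,.4294,.16],down(265.05))"
```

```text
t 0.2 p [0.247  0.5736 0.2554] xax [-0.918  0.396  0.   ] zax [-0.001 -0.001 -1.   ] q [ 1.052  0.217  1.614 -0.     1.311 -0.112] F [ 0.4  1.  -0. ] gap 85.2 gf 0.0
shift now [-24.93  -4.95   9.54] turn [-1.000e-03 -2.000e-03 -1.891e+00] rows 12.6 | shift after turn [ 12.56 -22.09   9.54]
```

Request:
move_arm:
  targets:
    - {"twist": [0, 0, 0], "translation": [-3.12, -0.62, 1.0], "hand": 6}
    - {"twist": [0, 0, 0], "translation": [-3.12, -0.62, 1.0], "hand": 6}
    - {"twist": [0, 0, 0], "translation": [-3.12, -0.62, 1.0], "hand": 6}
    - {"twist": [0, 0, 0], "translation": [-3.12, -0.62, 1.0], "hand": 6}
    - {"twist": [0, 0, 0], "translation": [-3.12, -0.62, 1.0], "hand": 6}
    - {"twist": [0, 0, 0], "translation": [-3.12, -0.62, 1.0], "hand": 6}
    - {"twist": [0, 0, 0], "translation": [-3.12, -0.62, 1.0], "hand": 6}
    - {"twist": [0, 0, 0], "translation": [-3.12, -0.62, 1.0], "hand": 6}
    - {"twist": [0, 0, -0.15], "translation": [0, 0, 0], "hand": 6}
    - {"twist": [0, 0, -0.15], "translation": [0, 0, 0], "hand": 6}
    - {"twist": [0, 0, -0.15], "translation": [0, 0, 0], "hand": 6}
    - {"twist": [0, 0, -0.15], "translation": [0, 0, 0], "hand": 6}

```text
clock: 1.4
ee_pos: [0.4569, 0.4294, 0.1758]
ee_rot: [-0.099, 0.995, -0.0, -0.0]
contact_force: [-0.2, 1.0, 0.1]
finger_gap: 0.704
gripper_force: 0.0
```

Request:
move_arm:
  targets:
    - {"twist": [0, 0, -0.15], "translation": [0, 0, 0], "hand": 6}
    - {"twist": [0, 0, -0.15], "translation": [0, 0, 0], "hand": 6}
    - {"twist": [0, 0, -0.15], "translation": [0, 0, 0], "hand": 6}
    - {"twist": [0, 0, -0.15], "translation": [0, 0, 0], "hand": 6}
    - {"twist": [0, 0, -0.15], "translation": [0, 0, 0], "hand": 6}
    - {"twist": [0, 0, -0.15], "translation": [0, 0, 0], "hand": 6}
    - {"twist": [0, 0, -0.15], "translation": [0, 0, 0], "hand": 6}
    - {"twist": [0, 0, -0.15], "translation": [0, 0, 0], "hand": 6}
    - {"twist": [0, 0, -0.09], "translation": [0, 0, 0], "hand": 6}
    - {"twist": [0, 0, 0], "translation": [0, 0, 0], "hand": 6}

```text
clock: 2.4
ee_pos: [0.4567, 0.4296, 0.176]
ee_rot: [-0.675, 0.737, 0.0, -0.0]
contact_force: [-0.7, -0.4, -0.1]
finger_gap: 0.705
gripper_force: 0.0
```

Run:
```python
from h import *
i,K,T=cam("wrist","w1.png"); rel([.4563,.4294,.16],down(265.05))
```

```text
t 2.45 p [0.4568 0.4296 0.176 ] xax [-0.089 -0.996  0.   ] zax [-0. -0. -1.] q [ 0.643  0.298  1.672  0.     1.172 -2.409] F [ 0.5 -0.4 -0.2] gap 59.9 gf 0.0
shift now [0.02 0.04 1.6 ] turn [ 0.    -0.    -0.003] rows 0.0 | shift after turn [0.02 0.04 1.6 ]
```

View pics/w1.png

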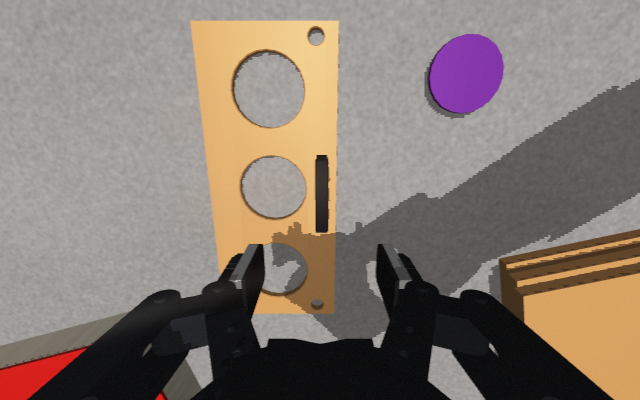

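The handle bar spans about (322,155) to (322,232), and the holes are at (316,36) and (317,304).

Run:
```python
from h import *
d=np.load("pics/w1.png.npz");K,T=d["K"],d["T"]
h=world([(316,36),(317,304)],.008,K,T);print(h,np.linalg.norm(h[0]-h[1]),np.degrees(np.arctan2(*(h[0]-h[1])[[1,0]]))-90)
b=world([(322,155),(322,232)],.042,K,T);print(b,b.mean(0),np.linalg.norm(b[0]-b[1]))
print(pix([[.4563,.4294,.042],[.4568,.4296,.17]],K,T))
hm=h.mean(0);a=np.radians(175.05);print("handle by holes",hm+.005*np.array([np.cos(a),np.sin(a),0]))
```

```text
[[0.44959314 0.28839074 0.008     ]
 [0.47392653 0.56544298 0.008     ]] 0.27811878307820787 -185.01938667938884
[[0.45315053 0.38886919 0.042     ]
 [0.45936764 0.46121341 0.042     ]] [0.45625909 0.4250413  0.042     ] 0.07261086326147342
[[322.36348511 199.63310006]
 [323.66442943 274.69651697]]
handle by holes [0.45677848 0.42734829 0.008     ]
```

Request:
move_arm:
  targets:
    - {"twist": [0, 0, 0], "translation": [0.36, 0, 2.0], "hand": 6}
    - {"twist": [0, 0, 0], "translation": [0, 0, 3.0], "hand": 6}
    - {"twist": [0, 0, 0], "translation": [0, 0, 3.0], "hand": 6}
    - {"twist": [0, 0, 0], "translation": [0, 0, 3.0], "hand": 6}
    - {"twist": [0, 0, 0], "translation": [0, 0, 1.4], "hand": 6}
    - {"twist": [0, 0, 0], "translation": [0, 0, 1.0], "hand": 6}

```text
clock: 3.05
ee_pos: [0.4559, 0.4256, 0.0407]
ee_rot: [-0.675, 0.738, 0.0, -0.001]
contact_force: [0.3, 1.3, -0.1]
finger_gap: 0.702
gripper_force: 0.0
```

Request:
move_arm:
  squeeze: 110
  targets:
    - {"twist": [0, 0, 0], "translation": [0, 0, 0], "hand": 3}
    - {"twist": [0, 0, 0], "translation": [0, 0, 0], "hand": 1.5}
    - {"twist": [0, 0, 0], "translation": [0, 0, 0], "hand": 0}
    - {"twist": [0, 0, 0], "translation": [0, 0, 0], "hand": 0}
    - {"twist": [0, 0, 0], "translation": [0, 0, 0], "hand": 0}
    - {"twist": [0, 0, 0], "translation": [0, 0, 0], "hand": 0}
    - {"twist": [0, 0, 0], "translation": [0, 0, 0], "hand": 0}

```text
clock: 3.75
ee_pos: [0.4574, 0.4271, 0.0445]
ee_rot: [-0.675, 0.737, 0.0, 0.001]
contact_force: [-1.9, -0.3, 6.2]
finger_gap: 0.113
gripper_force: 108.0
```

Run:
```python
from h import *
rel([.4565,.426,.16],down(-94.95))
```

```text
t 3.75 p [0.4574 0.4271 0.0445] xax [-0.088 -0.996 -0.002] zax [ 0.002  0.002 -1.   ] q [ 6.390e-01  4.680e-01  1.728e+00  1.000e-03  9.430e-01 -2.415e+00] F [-1.9 -0.3  6.2] gap 9.6 gf 108.0
shift now [  0.1    0.06 -11.55] turn [-0.002  0.002 -0.001] rows 0.0 | shift after turn [  0.12   0.08 -11.55]
```

Request:
move_arm:
  targets:
    - {"twist": [0, 0, 0], "translation": [0, 0, -1.0], "hand": 0}
    - {"twist": [0, 0, 0], "translation": [0, 0, -1.5], "hand": 0}
    - {"twist": [0, 0, 0], "translation": [0, 0, -1.5], "hand": 0}
    - {"twist": [0, 0, 0], "translation": [0, 0, -2.0], "hand": 0}
    - {"twist": [0, 0, 0], "translation": [0, 0, -2.0], "hand": 0}
    - {"twist": [0, 0, 0], "translation": [0, 0, -2.0], "hand": 0}
    - {"twist": [0, 0, 0], "translation": [0, 0, 0], "hand": 0}
    - {"twist": [0, 0, 0], "translation": [0, 0, 0], "hand": 0}

```text
clock: 4.55
ee_pos: [0.457, 0.4263, 0.1433]
ee_rot: [-0.675, 0.737, -0.0, 0.001]
contact_force: [-0.4, 0.4, -4.0]
finger_gap: 0.109
gripper_force: 107.5
```

Run:
```python
from h import *
i,K,T=cam("wrist","w2.png"); rel([.679,.0493,.16],down(93.75))
j,K,T=cam("scene","s2.png"); j2,_,_=cam("top")
a=cv2.resize(i,(400,250)); b=cv2.resize(j[80:210,300:500],(400,260)); c=cv2.resize(j2[180:270,100:260],(400,225))
cv2.imwrite("pics/m2.png",np.vstack([np.hstack([a,b[:250]]),np.hstack([c,c*0])])[:,:,::-1])
```

```text
t 4.6 p [0.4561 0.4257 0.1419] xax [-0.088 -0.996  0.001] zax [-0.001 -0.001 -1.   ] q [ 0.638  0.331  1.7    0.     1.111 -2.415] F [-0.7  0.  -4.3] gap 9.4 gf 107.5
shift now [ 35.55 -25.5   -1.81] turn [-1.000e-03 -1.000e-03  2.988e+00] rows 19.9 | shift after turn [-39.02  19.78  -1.81]
```

View pics/m2.png

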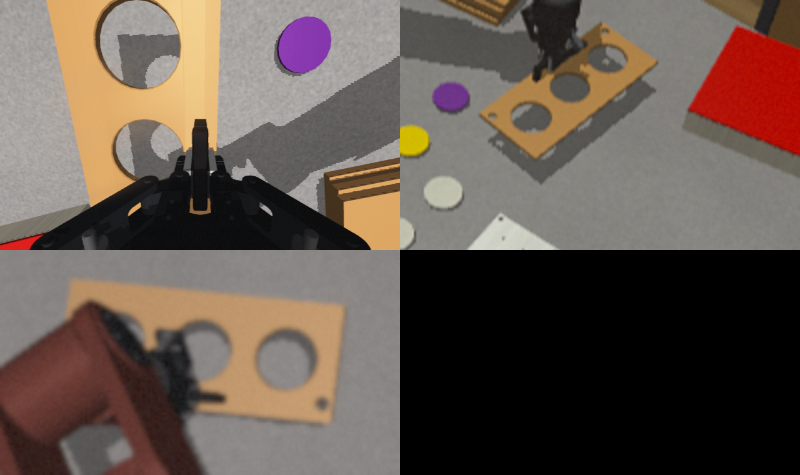

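The jig is held and level in all three views (weight about 4 N). I'll make the half turn here, then carry it to the board.

Request:
move_arm:
  targets:
    - {"twist": [0, 0, 0.05], "translation": [0, 0, 0], "hand": 0}
    - {"twist": [0, 0, 0.1], "translation": [0, 0, 0], "hand": 0}
    - {"twist": [0, 0, 0.14], "translation": [0, 0, 0], "hand": 0}
    - {"twist": [0, 0, 0.14], "translation": [0, 0, 0], "hand": 0}
    - {"twist": [0, 0, 0.14], "translation": [0, 0, 0], "hand": 0}
    - {"twist": [0, 0, 0.14], "translation": [0, 0, 0], "hand": 0}
    - {"twist": [0, 0, 0.14], "translation": [0, 0, 0], "hand": 0}
    - {"twist": [0, 0, 0.14], "translation": [0, 0, 0], "hand": 0}
    - {"twist": [0, 0, 0.14], "translation": [0, 0, 0], "hand": 0}
    - {"twist": [0, 0, 0.14], "translation": [0, 0, 0], "hand": 0}
    - {"twist": [0, 0, 0.14], "translation": [0, 0, 0], "hand": 0}
    - {"twist": [0, 0, 0.14], "translation": [0, 0, 0], "hand": 0}

```text
clock: 5.9
ee_pos: [0.4559, 0.4256, 0.1406]
ee_rot: [0.036, 0.999, -0.001, -0.001]
contact_force: [-0.8, -0.0, -3.4]
finger_gap: 0.11
gripper_force: 107.6
```

Request:
move_arm:
  targets:
    - {"twist": [0, 0, 0.14], "translation": [0, 0, 0], "hand": 0}
    - {"twist": [0, 0, 0.14], "translation": [0, 0, 0], "hand": 0}
    - {"twist": [0, 0, 0.14], "translation": [0, 0, 0], "hand": 0}
    - {"twist": [0, 0, 0.14], "translation": [0, 0, 0], "hand": 0}
    - {"twist": [0, 0, 0.14], "translation": [0, 0, 0], "hand": 0}
    - {"twist": [0, 0, 0.14], "translation": [0, 0, 0], "hand": 0}
    - {"twist": [0, 0, 0.14], "translation": [0, 0, 0], "hand": 0}
    - {"twist": [0, 0, 0.14], "translation": [0, 0, 0], "hand": 0}
    - {"twist": [0, 0, 0.14], "translation": [0, 0, 0], "hand": 0}
    - {"twist": [0, 0, 0.1], "translation": [0, 0, 0], "hand": 0}
    - {"twist": [0, 0, 0.07], "translation": [0, 0, 0], "hand": 0}
    - {"twist": [0, 0, 0.02], "translation": [0, 0, 0], "hand": 0}

```text
clock: 7.1
ee_pos: [0.4561, 0.4256, 0.1408]
ee_rot: [0.688, 0.726, -0.001, 0.0]
contact_force: [-0.3, 0.3, -4.1]
finger_gap: 0.117
gripper_force: 107.5
```

```bash
python3 -c "
from h import *
rel([.679,.0493,.14],down(93.75))"
```

```text
t 7.1 p [0.4561 0.4256 0.1408] xax [-0.053  0.999 -0.001] zax [-0.001 -0.001 -1.   ] q [ 0.639  0.333  1.7   -0.     1.111  0.586] F [-0.3  0.3 -4.1] gap 10.0 gf 107.5
shift now [-38.76  20.25   0.11] turn [-0.001  0.001 -0.012] rows 0.1 | shift after turn [-39.01  19.78   0.08]
```

Request:
move_arm:
  targets:
    - {"twist": [0, 0, -0.012], "translation": [-1.5, 0.8, 0], "hand": 0}
    - {"twist": [0, 0, 0], "translation": [-3.0, 1.5, 0], "hand": 0}
    - {"twist": [0, 0, 0], "translation": [-3.7, 1.9, 0], "hand": 0}
    - {"twist": [0, 0, 0], "translation": [-3.7, 1.9, 0], "hand": 0}
    - {"twist": [0, 0, 0], "translation": [-3.7, 1.9, 0], "hand": 0}
    - {"twist": [0, 0, 0], "translation": [-3.7, 1.9, 0], "hand": 0}
    - {"twist": [0, 0, 0], "translation": [-3.7, 1.9, 0], "hand": 0}
    - {"twist": [0, 0, 0], "translation": [-3.7, 1.9, 0], "hand": 0}
    - {"twist": [0, 0, 0], "translation": [-3.7, 1.9, 0], "hand": 0}
    - {"twist": [0, 0, 0], "translation": [-3.7, 1.9, 0], "hand": 0}
    - {"twist": [0, 0, 0], "translation": [-3.2, 1.5, 0], "hand": 0}
    - {"twist": [0, 0, 0], "translation": [-1.7, 0.8, 0], "hand": 0}

```text
clock: 8.3
ee_pos: [0.6808, 0.0467, 0.1415]
ee_rot: [0.684, 0.73, -0.0, 0.0]
contact_force: [0.4, 0.4, -3.4]
finger_gap: 0.115
gripper_force: 107.6
```

Request:
move_arm:
  targets:
    - {"twist": [0, 0, 0], "translation": [0, 0, 1.5], "hand": 0}
    - {"twist": [0, 0, 0], "translation": [0, 0, 1.5], "hand": 0}
    - {"twist": [0, 0, 0], "translation": [0, 0, 0], "hand": 0}
    - {"twist": [0, 0, 0], "translation": [0, 0, 0], "hand": 0}

```text
clock: 8.7
ee_pos: [0.6775, 0.0517, 0.11]
ee_rot: [0.683, 0.731, -0.001, -0.002]
contact_force: [-0.0, 0.4, -3.5]
finger_gap: 0.116
gripper_force: 107.6
```

Run:
```python
from h import *
i,K,T=cam("wrist","w3.png"); rel([.679,.0493,.08],down(93.75))
j,K,T=cam("top","t3.png"); crop(j,255,140,385,230,6,"c3.png")
```

```text
t 8.75 p [0.6786 0.0515 0.1113] xax [-0.068  0.998  0.   ] zax [-0.002  0.    -1.   ] q [-0.027  0.476  1.566  0.     1.102 -0.096] F [ 0.4 -0.2 -2.9] gap 9.3 gf 107.6
shift now [-0.22  0.03  3.13] turn [-0.002 -0.     0.003] rows 0.0 | shift after turn [-0.22  0.03  3.13]
```

View pics/c3.png

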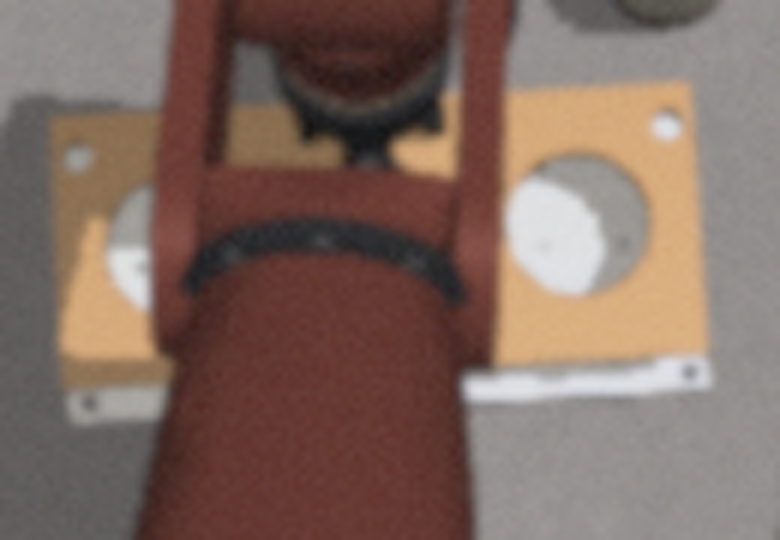

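View pics/w3.png

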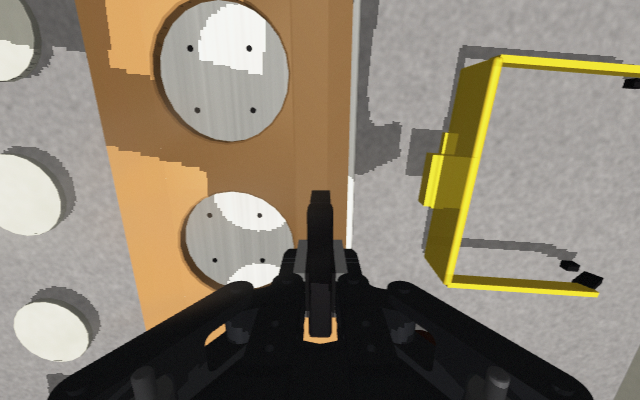

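Top crop: the jig holes are at crop (79,157) and (667,126), hovering above the board. I'll compare them with the pin positions.

Run:
```python
from h import *
d=np.load("pics/t3.png.npz");K,T=d["K"],d["T"]
g=lambda pts,x0,y0,k:[((x+.5)/k-.5+x0,(y+.5)/k-.5+y0) for x,y in pts]
h=world(g([(79,157),(667,126)],255,140,6),.071,K,T);p=np.array([[0.6637, 0.1894], [0.6822, -0.0896]])
print(h,np.linalg.norm(h[0]-h[1]),np.degrees(np.arctan2(*(h[0]-h[1])[[1,0]]))-90)
print("hole-pin",h[:,:2]-p)
jc=world(g([(50,115),(690,84),(709,356),(62,385)],255,140,6),.073,K,T);print(jc.mean(0),[np.degrees(np.arctan2(*(v)[[1,0]])) for v in (jc[0]-jc[1],jc[3]-jc[2],jc[0]-jc[3],jc[1]-jc[2])])
```

```text
[[ 0.66549981  0.18962361  0.071     ]
 [ 0.68390979 -0.08939098  0.071     ]] 0.27962129277488523 3.775025910726214
hole-pin [[0.00179981 0.00022361]
 [0.00170979 0.00020902]]
[0.62977124 0.04720342 0.073     ] [np.float64(93.53337012958424), np.float64(93.27983704207075), np.float64(4.0053060937383895), np.float64(4.052959812231318)]
```

Request:
move_arm:
  targets:
    - {"twist": [0, 0, 0], "translation": [0, -0.15, 1.0], "hand": 0}
    - {"twist": [0, 0, 0], "translation": [0, 0, 1.0], "hand": 0}
    - {"twist": [0, 0, 0], "translation": [0, 0, 0.8], "hand": 0}
    - {"twist": [0, 0, 0], "translation": [0, 0, 0.5], "hand": 0}
    - {"twist": [0, 0, 0], "translation": [0, 0, 0.4], "hand": 0}
    - {"twist": [0, 0, 0], "translation": [0, 0, 0.4], "hand": 0}
    - {"twist": [0, 0, 0], "translation": [0, 0, 0.3], "hand": 0}
    - {"twist": [0, 0, 0], "translation": [0, 0, 0], "hand": 0}

```text
clock: 9.6
ee_pos: [0.6779, 0.0498, 0.0678]
ee_rot: [0.683, 0.73, -0.0, -0.0]
contact_force: [0.1, 0.4, -3.3]
finger_gap: 0.113
gripper_force: 107.6
```

Request:
move_arm:
  targets:
    - {"twist": [0, 0, 0], "translation": [0, 0, 0.3], "hand": 0}
    - {"twist": [0, 0, 0], "translation": [0, 0, 0.3], "hand": 0}
    - {"twist": [0, 0, 0], "translation": [0, 0, 0.3], "hand": 0}
    - {"twist": [0, 0, 0], "translation": [0, 0, 0], "hand": 0}
    - {"twist": [0, 0, 0], "translation": [0, 0, 0], "hand": 0}

```text
clock: 10.1
ee_pos: [0.6781, 0.0498, 0.0591]
ee_rot: [0.683, 0.73, -0.0, -0.0]
contact_force: [0.4, -0.7, -3.6]
finger_gap: 0.11
gripper_force: 107.6
```

Still no jam, and the holes have gone over the pins. I'll set it down fully, release and look.

Request:
move_arm:
  targets:
    - {"twist": [0, 0, 0], "translation": [0, 0, 0.2], "hand": 0}
    - {"twist": [0, 0, 0], "translation": [0, 0, 0.15], "hand": 0}
    - {"twist": [0, 0, 0], "translation": [0, 0, 0], "hand": 0}
    - {"twist": [0, 0, 0], "translation": [0, 0, 0], "hand": 4}
    - {"twist": [0, 0, 0], "translation": [0, 0, 0], "hand": 4}
    - {"twist": [0, 0, 0], "translation": [0, 0, 0], "hand": 4}
    - {"twist": [0, 0, 0], "translation": [0, 0, 0], "hand": 4}

```text
clock: 10.8
ee_pos: [0.6783, 0.0498, 0.056]
ee_rot: [0.683, 0.73, 0.0, 0.0]
contact_force: [0.7, -0.0, -0.5]
finger_gap: 0.463
gripper_force: 0.0
```

Request:
move_arm:
  targets:
    - {"twist": [0, 0, 0], "translation": [0, 0, -1.5], "hand": 4}
    - {"twist": [0, 0, 0], "translation": [0, 0, -2.5], "hand": 4}
    - {"twist": [0, 0, 0], "translation": [0, 0, -3], "hand": 4}
    - {"twist": [0, 0, 0], "translation": [0, 0, -3], "hand": 2}
    - {"twist": [0, 0, 0], "translation": [0, 0, -3], "hand": 0}
    - {"twist": [0, 0, 0], "translation": [0, 0, -3], "hand": 0}
    - {"twist": [0, 0, 0], "translation": [0, -3, -1], "hand": 0}
    - {"twist": [0, 0, 0], "translation": [0, -4, 0], "hand": 0}
    - {"twist": [0, 0, 0], "translation": [0, -4, 0], "hand": 0}
    - {"twist": [0, 0, 0], "translation": [0, -4, 0], "hand": 0}
    - {"twist": [0, 0, 0], "translation": [0, 0, 0], "hand": 0}

```text
clock: 11.9
ee_pos: [0.5223, 0.0402, 0.2244]
ee_rot: [0.683, 0.73, -0.002, -0.003]
contact_force: [-0.1, 0.0, -0.6]
finger_gap: -0.002
gripper_force: 0.0
```

Run:
```python
from h import *
i,K,T=cam("wrist","w4.png"); pose()
j,K,T=cam("scene","s4.png"); crop(j,180,150,420,350,3,"c4.png")
k,K,T=cam("top","t4.png")
```

```text
t 11.95 p [0.5258 0.0401 0.2258] xax [-0.066  0.998  0.   ] zax [-0.001  0.    -1.   ] q [-0.057  0.038  1.871  0.     1.233 -0.123] F [1.3 0.3 0.8] gap -0.2 gf 0.0
```

View pics/c4.png

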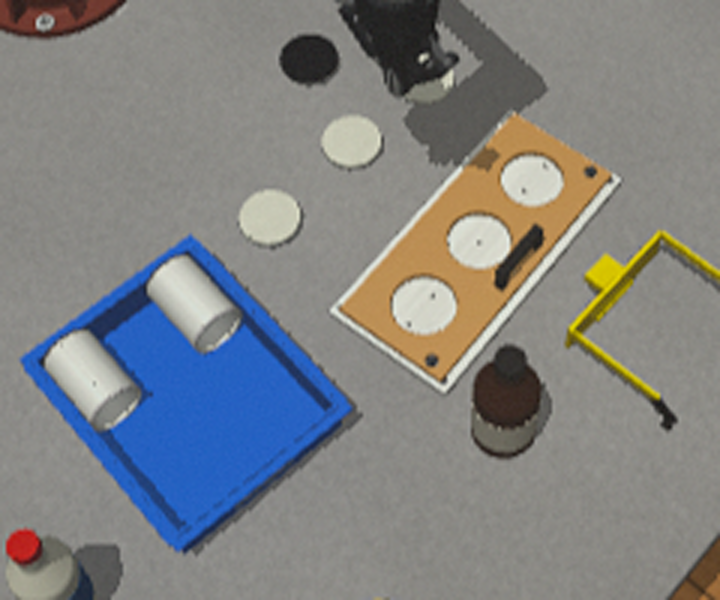

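The jig lies flat with both pins through its holes. Next, the tins: I'll press on top of tin_a with the closed fingers and roll it away from the side wall.

```bash
python3 -c "
from h import *
rel([.465,-.199,.12],down(-6.5))"
```

```text
t 12.05 p [0.5295 0.0399 0.2274] xax [-0.066  0.998 -0.   ] zax [ 0.004 -0.    -1.   ] q [-0.057  0.042  1.864  0.     1.232 -0.123] F [0.7 0.2 0.3] gap -0.3 gf 0.0
shift now [-23.41  -8.05  10.72] turn [ 0.003 -0.003  1.75 ] rows 11.7 | shift after turn [-3.71 24.46 10.74]
```

Request:
move_arm:
  targets:
    - {"twist": [0, 0, 0.14], "translation": [0, 0, 0], "hand": 0}
    - {"twist": [0, 0, 0.15], "translation": [0, 0, 0], "hand": 0}
    - {"twist": [0, 0, 0.15], "translation": [0, 0, 0], "hand": 0}
    - {"twist": [0, 0, 0.15], "translation": [0, 0, 0], "hand": 0}
    - {"twist": [0, 0, 0.15], "translation": [0, 0, 0], "hand": 0}
    - {"twist": [0, 0, 0.15], "translation": [0, 0, 0], "hand": 0}
    - {"twist": [0, 0, 0.15], "translation": [0, 0, 0], "hand": 0}
    - {"twist": [0, 0, 0.15], "translation": [0, 0, 0], "hand": 0}
    - {"twist": [0, 0, 0.15], "translation": [0, 0, 0], "hand": 0}
    - {"twist": [0, 0, 0.15], "translation": [0, 0, 0], "hand": 0}
    - {"twist": [0, 0, 0.15], "translation": [0, 0, 0], "hand": 0}
    - {"twist": [0, 0, 0.11], "translation": [0, 0, 0], "hand": 0}

```text
clock: 13.25
ee_pos: [0.5309, 0.0398, 0.227]
ee_rot: [0.998, -0.059, 0.001, -0.0]
contact_force: [0.2, 0.6, -0.2]
finger_gap: -0.0
gripper_force: 0.0
```

Request:
move_arm:
  targets:
    - {"twist": [0, 0, 0], "translation": [-0.3, 2.5, 0.5], "hand": 0}
    - {"twist": [0, 0, 0], "translation": [-0.4, 3, 0.7], "hand": 0}
    - {"twist": [0, 0, 0], "translation": [-0.5, 3, 0.8], "hand": 0}
    - {"twist": [0, 0, 0], "translation": [-0.5, 3, 1], "hand": 0}
    - {"twist": [0, 0, 0], "translation": [-0.5, 3, 1], "hand": 0}
    - {"twist": [0, 0, 0], "translation": [-0.5, 3, 1], "hand": 0}
    - {"twist": [0, 0, 0], "translation": [-0.5, 3, 1], "hand": 0}
    - {"twist": [0, 0, 0], "translation": [-0.5, 3, 1], "hand": 0}
    - {"twist": [0, 0, 0], "translation": [0, 1, 0.5], "hand": 0}
    - {"twist": [0, 0, 0], "translation": [0, 0, 0], "hand": 0}
    - {"twist": [0, 0, 0], "translation": [0, 0, 0], "hand": 0}

```text
clock: 14.35
ee_pos: [0.4652, -0.1992, 0.1513]
ee_rot: [0.998, -0.057, 0.0, -0.0]
contact_force: [0.0, -0.3, 0.5]
finger_gap: 0.002
gripper_force: 0.0
```

Run:
```python
from h import *
i,K,T=cam("wrist","w5.png"); rel([.465,-.199,.09],down(-6.5))
def b(p): a=np.radians(-6.5); return np.array([.528+p[0]*np.cos(a)-p[1]*np.sin(a),-.2777+p[0]*np.sin(a)+p[1]*np.cos(a),p[2]])
j=i.copy()
for p in [(.115,.093,.05),(-.115,.093,.05),(.115,-.093,.05),(-.115,-.093,.05),(-.029,.063,.062),(-.029,.034,.033),(-.029,-.063,.062),(-.029,-.034,.033)]:
    u=pix(b(p),K,T)[0]; cv2.circle(j,tuple(int(v) for v in u.round()),4,(255,0,0),1)
cv2.imwrite("pics/w5m.png",j[:,:,::-1])
```

```text
t 14.4 p [ 0.4652 -0.1989  0.1514] xax [ 0.994 -0.112  0.001] zax [ 0.001  0.    -1.   ] q [-5.430e-01  8.200e-02  1.978e+00  1.000e-03  1.080e+00  1.140e+00] F [-0.9 -1.  -0.4] gap 0.3 gf 0.0
shift now [-0.02  0.02  6.14] turn [-0.    -0.001  0.001] rows 0.0 | shift after turn [-0.02  0.02  6.14]
```

View pics/w5m.png

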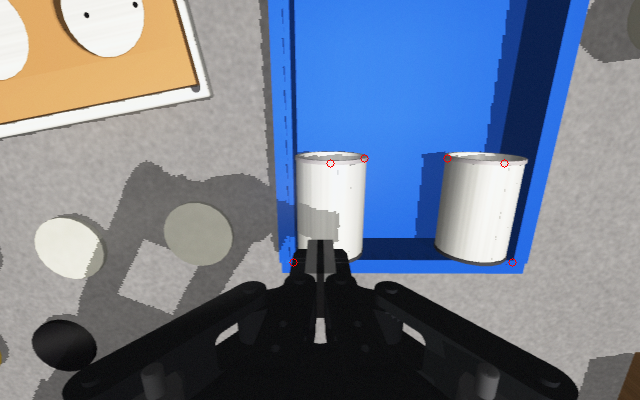

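The model points overlay the tins well, so tin and bin poses are confirmed. Pressing and rolling now.

Request:
move_arm:
  targets:
    - {"twist": [0, 0, 0], "translation": [0, 0, 2.5], "hand": 0}
    - {"twist": [0, 0, 0], "translation": [0, 0, 2.0], "hand": 0}
    - {"twist": [0, 0, 0], "translation": [0, 0, 1.5], "hand": 0}
    - {"twist": [0, 0, 0], "translation": [0, 0, 0.5], "hand": 0}
    - {"twist": [0, 0, 0], "translation": [0, 0, 0.3], "hand": 0}
    - {"twist": [0, 0, 0], "translation": [0, 0, 0.2], "hand": 0}
    - {"twist": [0, 0, 0], "translation": [0, 0, 0], "hand": 0}

```text
clock: 15.1
ee_pos: [0.464, -0.1987, 0.0861]
ee_rot: [0.998, -0.055, -0.003, -0.0]
contact_force: [-13.9, 5.9, 30.7]
finger_gap: -0.004
gripper_force: 15.5
```

Request:
move_arm:
  targets:
    - {"twist": [0, 0, 0], "translation": [0, 0, -0.2], "hand": 0}
    - {"twist": [0, 0, 0], "translation": [0, 0.4, 0], "hand": 0}
    - {"twist": [0, 0, 0], "translation": [0, 0.4, 0], "hand": 0}
    - {"twist": [0, 0, 0], "translation": [0, 0.4, 0], "hand": 0}
    - {"twist": [0, 0, 0], "translation": [0, 0.4, 0], "hand": 0}
    - {"twist": [0, 0, 0], "translation": [0, 0.4, 0], "hand": 0}
    - {"twist": [0, 0, 0], "translation": [0, 0.4, 0], "hand": 0}
    - {"twist": [0, 0, 0], "translation": [0, 0.4, 0], "hand": 0}

```text
clock: 15.9
ee_pos: [0.4609, -0.227, 0.0868]
ee_rot: [0.998, -0.055, -0.002, 0.0]
contact_force: [-10.4, 2.4, 21.1]
finger_gap: 0.001
gripper_force: 10.3
```

```bash
cat >> h.py <<'E'
def bw(p,yaw=-6.5): a=np.radians(yaw); return np.array([.528+p[0]*np.cos(a)-p[1]*np.sin(a),-.2777+p[0]*np.sin(a)+p[1]*np.cos(a),p[2]])
def binfr(q,yaw=-6.5): a=np.radians(yaw); d=np.array(q[:2])-[.528,-.2777]; return np.array([d[0]*np.cos(a)+d[1]*np.sin(a),-d[0]*np.sin(a)+d[1]*np.cos(a),q[2] if len(q)>2 else 0])
E
python3 - <<'E'
from h import *
i,K,T=cam("wrist","w6.png"); p,m=pose(); print(binfr(p))
cv2.imwrite("pics/c6.png",i[60:320,180:580,::-1])
E
```

```text
t 15.95 p [ 0.461  -0.2278  0.0869] xax [ 0.994 -0.11  -0.003] zax [-0.003 -0.001 -1.   ] q [-0.594  0.202  1.987 -0.003  0.954  1.089] F [-10.9   1.5  19.2] gap -0.2 gf 9.5
[-0.07226263  0.0420038   0.08689039]
```

View pics/c6.png

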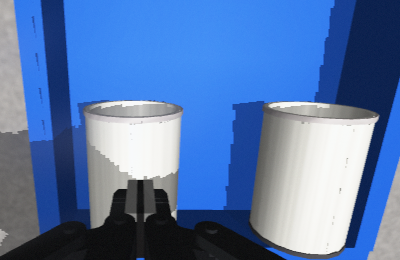

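Tin_a has rolled off the wall: blue floor now shows between the wall and its flank. I'll roll a bit more, lift, then measure in code.

Request:
move_arm:
  targets:
    - {"twist": [0, 0, 0], "translation": [0, 0.4, 0], "hand": 0}
    - {"twist": [0, 0, 0], "translation": [0, 0.4, 0], "hand": 0}
    - {"twist": [0, 0, 0], "translation": [0, 0.4, 0], "hand": 0}
    - {"twist": [0, 0, 0], "translation": [0, 0.2, 0], "hand": 0}
    - {"twist": [0, 0, 0], "translation": [0, 0, -1], "hand": 0}
    - {"twist": [0, 0, 0], "translation": [0, 0, -2.5], "hand": 0}
    - {"twist": [0, 0, 0], "translation": [0, 0, -2.5], "hand": 2}
    - {"twist": [0, 0, 0], "translation": [0, 0, 0], "hand": 5}
    - {"twist": [0, 0, 0], "translation": [0, 0, 0], "hand": 8.5}
    - {"twist": [0, 0, 0], "translation": [0, 0, 0], "hand": 8.5}

```text
clock: 16.95
ee_pos: [0.459, -0.2402, 0.142]
ee_rot: [0.998, -0.056, -0.001, -0.0]
contact_force: [0.3, 0.1, -0.0]
finger_gap: 0.683
gripper_force: 0.0
```

```bash
cat >> h.py <<'E'
def tins(i,K,T,xs=(-.045,-.035)):
    """lying tins seen from above: at bin x, the bright span across y -> axis y (tangent-ray bisector at z=.033)"""
    hsv=cv2.cvtColor(i,cv2.COLOR_RGB2HSV); m=((hsv[...,1]<70)&(hsv[...,2]>90)).astype(np.uint8)
    for x in xs:
        ys=np.linspace(-.09,.09,361); uv=pix([bw((x,y,.062)) for y in ys],K,T).round().astype(int)
        ok=[0<=u<640 and 0<=v<400 and m[v,u] for u,v in uv]; on=ys[np.array(ok,bool)]
        for s in np.split(on,np.where(np.diff(on)>.003)[0]+1):
            if len(s)>40:
                c=T[:3,3]; d=[bw((x,e,.062))-c for e in (s[0],s[-1])]; d=sum(v/np.linalg.norm(v) for v in d)
                print("x",x,"axis y",binfr(c+d*((.033-c[2])/d[2])).round(4),"span",s[[0,-1]].round(4))
E
python3 - <<'E'
from h import *
i,K,T=cam("wrist","w7.png"); p,m=pose(); print(binfr(p)); tins(i,K,T,(-.09,-.06,-.045,-.035))
i,K,T=cam("top","t7.png"); tins(i,K,T,(-.09,-.06,-.045,-.035))
E
```

```text
t 17.0 p [ 0.4587 -0.2401  0.1416] xax [ 0.994 -0.112 -0.002] zax [-0.002  0.001 -1.   ] q [-0.618  0.123  1.954  0.     1.066  1.065] F [0.3 0.2 0. ] gap 65.4 gf 0.0
[-0.07307949  0.02948085  0.14163531]
x -0.09 axis y [-0.1037 -0.0644  0.033 ] span [-0.0805 -0.0265]
x -0.09 axis y [-0.1037  0.0389  0.033 ] span [0.0125 0.063 ]
x -0.06 axis y [-0.0693 -0.0637  0.033 ] span [-0.08  -0.026]
x -0.06 axis y [-0.0693  0.0389  0.033 ] span [0.013  0.0625]
x -0.045 axis y [-0.0521 -0.0639  0.033 ] span [-0.0805 -0.026 ]
x -0.045 axis y [-0.0521  0.0386  0.033 ] span [0.0125 0.0625]
x -0.035 axis y [-0.0406 -0.0639  0.033 ] span [-0.0805 -0.026 ]
x -0.035 axis y [-0.0406  0.0389  0.033 ] span [0.013  0.0625]
x -0.09 axis y [-0.0887  0.0526  0.033 ] span [0.0425 0.073 ]
x -0.045 axis y [-0.0426  0.0459  0.033 ] span [0.03   0.0725]
x -0.035 axis y [-0.0324  0.0414  0.033 ] span [0.02   0.0735]
```

```bash
python3 -c "
from h import *
rel(bw((-.052,.0368,.039)),down(-6.5))"
```

```text
t 17.05 p [ 0.4586 -0.2402  0.1415] xax [ 0.994 -0.113 -0.002] zax [-0.002  0.002 -1.   ] q [-0.618  0.123  1.954  0.     1.066  1.065] F [ 0.1  0.2 -0.8] gap 72.3 gf 0.0
shift now [ 2.14 -0.73 10.24] turn [-0.001  0.002  0.001] rows 0.0 | shift after turn [ 2.12 -0.74 10.25]
```

Request:
move_arm:
  targets:
    - {"twist": [0, 0, 0], "translation": [1.06, -0.37, 0], "hand": 7.2}
    - {"twist": [0, 0, 0], "translation": [1.06, -0.37, 0], "hand": 7.2}
    - {"twist": [0, 0, 0], "translation": [0, 0, 2.0], "hand": 7.2}
    - {"twist": [0, 0, 0], "translation": [0, 0, 2.0], "hand": 7.2}
    - {"twist": [0, 0, 0], "translation": [0, 0, 2.0], "hand": 7.2}
    - {"twist": [0, 0, 0], "translation": [0, 0, 2.0], "hand": 7.2}
    - {"twist": [0, 0, 0], "translation": [0, 0, 1.5], "hand": 7.2}
    - {"twist": [0, 0, 0], "translation": [0, 0, 0.7], "hand": 7.2}
    - {"twist": [0, 0, 0], "translation": [0, 0, 0], "hand": 7.2}

```text
clock: 17.95
ee_pos: [0.4808, -0.2355, 0.0396]
ee_rot: [0.998, -0.056, -0.001, -0.001]
contact_force: [-0.5, 0.1, 0.2]
finger_gap: 0.847
gripper_force: 0.0
```

Request:
move_arm:
  squeeze: 50
  targets:
    - {"twist": [0, 0, 0], "translation": [0, 0, 0], "hand": 5}
    - {"twist": [0, 0, 0], "translation": [0, 0, 0], "hand": 4}
    - {"twist": [0, 0, 0], "translation": [0, 0, 0], "hand": 4}
    - {"twist": [0, 0, 0], "translation": [0, 0, 0], "hand": 4}
    - {"twist": [0, 0, 0], "translation": [0, 0, 0], "hand": 4}

```text
clock: 18.45
ee_pos: [0.4823, -0.2367, 0.0419]
ee_rot: [0.998, -0.057, 0.001, 0.001]
contact_force: [1.2, 0.9, 3.7]
finger_gap: 0.659
gripper_force: 53.1
```

Request:
move_arm:
  targets:
    - {"twist": [0, 0, 0], "translation": [0, 0, -1.0], "hand": 4}
    - {"twist": [0, 0, 0], "translation": [0, 0, -2.0], "hand": 4}
    - {"twist": [0, 0, 0], "translation": [0, 0, -3.0], "hand": 4}
    - {"twist": [0, 0, 0], "translation": [0, 0, -3.0], "hand": 4}
    - {"twist": [0, 0, 0], "translation": [0, 0, -3.0], "hand": 4}
    - {"twist": [0, 0, 0], "translation": [0, 0, -3.0], "hand": 4}
    - {"twist": [0, 0, 0], "translation": [0, 0, -3.0], "hand": 4}
    - {"twist": [0, 0, 0], "translation": [0, 0, -3.0], "hand": 4}
    - {"twist": [0, 0, 0], "translation": [0, 0, -3.0], "hand": 4}
    - {"twist": [0, 0, 0], "translation": [0, 0, -2.0], "hand": 4}

```text
clock: 19.45
ee_pos: [0.4808, -0.236, 0.3032]
ee_rot: [0.998, -0.057, 0.0, 0.0]
contact_force: [0.4, 0.6, -1.5]
finger_gap: 0.659
gripper_force: 54.8
```

Request:
move_arm:
  targets:
    - {"twist": [0, 0, -0.15], "translation": [0, -2, 0], "hand": 4}
    - {"twist": [0, 0, -0.15], "translation": [0, -2, 0], "hand": 4}
    - {"twist": [0, 0, -0.15], "translation": [0, -2, 0], "hand": 4}
    - {"twist": [0, 0, -0.15], "translation": [0, -2, 0], "hand": 4}
    - {"twist": [0, 0, -0.15], "translation": [0, 0, 0], "hand": 4}
    - {"twist": [0, 0, -0.15], "translation": [0, 0, 0], "hand": 4}
    - {"twist": [0, 0.1, 0], "translation": [0, 0, 0], "hand": 4}
    - {"twist": [0, 0.1, 0], "translation": [0, 0, 0], "hand": 4}
    - {"twist": [0, 0.1, 0], "translation": [0, 0, 0], "hand": 4}
    - {"twist": [0, 0.1, 0], "translation": [0, 0, 0], "hand": 4}
    - {"twist": [0, 0, 0], "translation": [0, 0, 0], "hand": 4}
    - {"twist": [0, 0, 0], "translation": [0, 0, 0], "hand": 4}

```text
clock: 20.65
ee_pos: [0.4714, -0.1577, 0.3002]
ee_rot: [0.906, 0.375, 0.182, -0.077]
contact_force: [0.5, -0.8, -1.2]
finger_gap: 0.656
gripper_force: 54.8
```

```bash
cat > kin.py <<'E'
import numpy as np
from scipy.spatial.transform import Rotation as R
from scipy.optimize import least_squares
def fk(q,P):
    L1,L2,h,a1,d,e=P
    B=R.from_euler('z',q[0]); 
    A1=B*R.from_euler('y',q[1]); A2=B*R.from_euler('y',q[1]+q[2])
    W=A2*R.from_euler('z',q[3])*R.from_euler('y',q[4])
    p=B.apply([a1,e,h])+A1.apply([0,0,L1])+A2.apply([0,0,L2])+W.apply([0,0,d])
    return p,W*R.from_euler('z',q[5]+np.pi/2)
D=[([1.0518,.2177,1.6149,0,1.3113,-.1122],(.2469,.5733,.2550)),([.643,.298,1.672,0,1.172,-2.409],(.4568,.4296,.176)),
([.638,.331,1.7,0,1.111,-2.415],(.4561,.4257,.1419)),([-.027,.476,1.566,0,1.102,-.096],(.6786,.0515,.1113)),([-.057,.042,1.864,0,1.232,-.123],(.5295,.0399,.2274)),
([-.543,.082,1.978,.001,1.08,1.14],(.4652,-.1989,.1514)),([-.618,.123,1.954,0,1.066,1.065],(.4586,-.2402,.1415))]
def fit(extra=[]):
    S=D+extra
    r=least_squares(lambda P:np.concatenate([fk(q,P)[0]-p for q,p in S]+[0.001*(P-np.array([.45,.45,.3,0,.2,.07]))]),[.45,.45,.3,0,.2,.07])
    return r.x,np.abs(r.fun[:-6]).max()
E
python3 - <<'E'
from h import *; import kin
p,m=pose(); s=read_state(); q=s["joint_positions"]
for sg in (1,): print(kin.R.from_matrix(m.T@kin.fk(q,[.4,.4,.3,0,.2,.07])[1].as_matrix()).magnitude())
P,e=kin.fit([(q,s["ee_pos"])]);print(P.round(4),e); np.save("P.npy",P)
print("tin up-ness z of tool x",m[2,0])
E
```

```text
t 20.65 p [ 0.4714 -0.1577  0.3002] xax [0.652 0.652 0.387] zax [ 0.272  0.275 -0.922] q [-0.689 -0.167  1.963  0.409  1.328  0.   ] F [ 0.5 -0.8 -1.2] gap 56.0 gf 54.8
2.6771286878391297e-16
[ 0.4375  0.5544  0.2527 -0.0176  0.2791  0.07  ] 0.007344162977879765
tin up-ness z of tool x 0.3873030046259692
```

```bash
cat >> kin.py <<'E'
lo=np.array([-2.75,-.78,.31,-1.13,.13,-2.58]);hi=np.array([2.75,2.1,2.55,4.27,2.63,2.58])
def ik(p,Rm,q0,P):
    Rt=R.from_matrix(Rm)
    f=lambda q:np.r_[fk(q,P)[0]-p,0.3*(Rt.inv()*fk(q,P)[1]).as_rotvec(),1e-4*(q-q0)]
    r=least_squares(f,np.clip(q0,lo+1e-3,hi-1e-3),bounds=(lo,hi)); return r.x,np.abs(r.fun[:6]).max()
def horiz(psi,tilt=90):
    a,t=np.radians(psi),np.radians(tilt); y=np.array([np.sin(a),-np.cos(a),0]); f=np.array([np.cos(a),np.sin(a),0]); u=np.array([0,0,1.])
    x=np.cos(t)*f+np.sin(t)*u; z=np.cross(x,y); return np.c_[x,y,z]
E
python3 - <<'E'
from h import *; import kin
P=np.load("P.npy"); q=read_state()["joint_positions"]
board=np.array([.629,.046]); a=np.radians(3.75); wl=board+.095*np.array([-np.sin(a),np.cos(a)]); wr=board-.095*np.array([-np.sin(a),np.cos(a)])
print("windows",wl,wr)
for psi in (20,45,70):
  for t in (30,50,70,90):
    f=kin.horiz(psi,t)
    q1,e=kin.ik(np.array([.4714,-.1577,.30]),f,q if t==30 else q1,P); 
    print(psi,t,q1.round(2),round(e,4))
  for w in (wl,wr):
   for z in (.2,.085):
    f=kin.horiz(psi); p=np.r_[w,z]-.006*f[:,2]; q2,e=kin.ik(p,f,q1,P); B=kin.R.from_euler('z',q2[0]); L1,L2,h,a1,d,ee=P
    el=B.apply([a1,ee,h])+B.apply(kin.R.from_euler('y',q2[1]).apply([0,0,L1])); wrist=p-d*f[:,2]
    print("  place",w.round(2),z,q2.round(2),round(e,4),"elbow",el.round(2),"wrist",wrist.round(2))
E
```

```text
windows [0.6227867 0.1407966] [ 0.6352133 -0.0487966]
20 30 [-0.72 -0.3   2.11  0.51  1.12  0.33] 0.0
20 50 [-0.9  -0.37  2.27  0.94  1.12 -0.07] 0.0
20 70 [-1.04 -0.32  2.41  1.34  1.25 -0.44] 0.0
20 90 [-1.1  -0.14  2.48  1.66  1.48 -0.77] 0.0
  place [0.62 0.14] 0.2 [-0.08  0.21  2.41  2.66  1.1  -1.34] 0.0 elbow [0.08 0.06 0.68] wrist [0.35 0.04 0.2 ]
  place [0.62 0.14] 0.085 [-0.08  0.56  2.33  2.71  1.35 -1.47] 0.0 elbow [0.22 0.05 0.62] wrist [0.35 0.04 0.09]
  place [ 0.64 -0.05] 0.2 [-0.56  0.27  2.32  2.16  1.24 -1.12] 0.0 elbow [0.12 0.01 0.67] wrist [ 0.37 -0.15  0.2 ]
  place [ 0.64 -0.05] 0.085 [-0.56  0.59  2.25  2.21  1.39 -1.34] 0.0 elbow [ 0.23 -0.06  0.62] wrist [ 0.37 -0.15  0.09]
45 30 [-0.76 -0.16  1.99  0.54  1.33 -0.11] 0.0
45 50 [-0.93 -0.13  2.08  0.87  1.43 -0.38] 0.0
45 70 [-1.03 -0.02  2.16  1.15  1.58 -0.61] 0.0
45 90 [-1.07  0.14  2.2   1.37  1.77 -0.79] 0.0
  place [0.62 0.14] 0.2 [-0.31  0.32  2.25  1.98  1.32 -1.06] 0.0 elbow [0.14 0.03 0.67] wrist [ 0.42 -0.06  0.2 ]
  place [0.62 0.14] 0.085 [-0.31  0.62  2.18  2.02  1.42 -1.27] 0.0 elbow [ 0.25 -
[... 251 characters left out ...]
9] wrist [ 0.43 -0.25  0.09]
70 30 [-0.74 -0.02  1.86  0.48  1.52 -0.47] 0.0
70 50 [-0.86  0.08  1.88  0.73  1.68 -0.63] 0.0
70 70 [-0.94  0.21  1.9   0.95  1.85 -0.74] 0.0
70 90 [-0.97  0.37  1.92  1.14  2.02 -0.81] 0.0
  place [0.62 0.14] 0.2 [-0.37  0.5   1.97  1.56  1.58 -0.91] 0.0 elbow [ 0.21 -0.    0.64] wrist [ 0.53 -0.13  0.2 ]
  place [0.62 0.14] 0.085 [-0.37  0.74  1.92  1.55  1.58 -1.09] 0.0 elbow [ 0.28 -0.03  0.58] wrist [ 0.53 -0.13  0.09]
  place [ 0.64 -0.05] 0.2 [-0.64  0.63  1.76  1.35  1.77 -0.84] 0.0 elbow [ 0.24 -0.09  0.61] wrist [ 0.54 -0.32  0.2 ]
  place [ 0.64 -0.05] 0.085 [-0.64  0.84  1.7   1.32  1.74 -1.  ] 0.0 elbow [ 0.29 -0.13  0.54] wrist [ 0.54 -0.32  0.09]
```

Request:
move_arm:
  targets:
    - {"twist": [0, 0.11, 0], "translation": [0, 0, 0], "hand": 4}
    - {"twist": [0, 0.11, 0], "translation": [0, 0, 0], "hand": 4}
    - {"twist": [0, 0.11, 0], "translation": [0, 0, 0], "hand": 4}
    - {"twist": [0, 0.11, 0], "translation": [0, 0, 0], "hand": 4}
    - {"twist": [0, 0.11, 0], "translation": [0, 0, 0], "hand": 4}
    - {"twist": [0, 0.11, 0], "translation": [0, 0, 0], "hand": 4}
    - {"twist": [0, 0.11, 0], "translation": [0, 0, 0], "hand": 4}
    - {"twist": [0, 0.11, 0], "translation": [0, 0, 0], "hand": 4}
    - {"twist": [0, 0.11, 0], "translation": [0, 0, 0], "hand": 4}
    - {"twist": [0, 0, 0], "translation": [0, 0, 0], "hand": 4}
    - {"twist": [0, 0, 0], "translation": [0, 0, 0], "hand": 4}

```text
clock: 21.75
ee_pos: [0.4727, -0.1573, 0.3004]
ee_rot: [0.71, 0.295, 0.59, -0.246]
contact_force: [0.6, -0.3, -1.2]
finger_gap: 0.658
gripper_force: 54.9
```

Run:
```python
from h import *; import kin
f=kin.horiz(45,80); rel([.6263,.1443,.20],f)
s=read_state(); P,e=kin.fit([([-0.689,-0.167,1.963,0.409,1.328,0],(.4714,-.1577,.3002)),(s["joint_positions"],s["ee_pos"])]);print(P.round(4),e); np.save("P.npy",P)
q1,e=kin.ik(np.array([.6263,.1443,.20]),f,s["joint_positions"],P);print(q1.round(2),e)
```

```text
t 21.75 p [ 0.4727 -0.1573  0.3004] xax [0.13  0.129 0.983] zax [ 0.693  0.698 -0.183] q [-1.057  0.101  2.142  1.255  1.667 -0.711] F [ 0.6 -0.3 -1.2] gap 56.2 gf 54.9
shift now [ -4.   -10.34  33.52] turn [-0.004  0.009 -0.001] rows 0.1 | shift after turn [ -4.3  -10.47  33.44]
[ 0.4419  0.5619  0.2592 -0.0267  0.2866  0.0689] 0.01061754386529068
[-0.29  0.23  2.24  1.86  1.13 -0.92] 4.464505648504872e-08
```

Request:
move_arm:
  targets:
    - {"twist": [0, 0.009, 0], "translation": [-0.3, -0.9, 2.0], "hand": 4}
    - {"twist": [0, 0, 0], "translation": [-0.3, -0.9, 3.0], "hand": 4}
    - {"twist": [0, 0, 0], "translation": [-0.3, -0.9, 3.0], "hand": 4}
    - {"twist": [0, 0, 0], "translation": [-0.3, -0.9, 3.0], "hand": 4}
    - {"twist": [0, 0, 0], "translation": [-0.4, -0.9, 3.0], "hand": 4}
    - {"twist": [0, 0, 0], "translation": [-0.4, -0.9, 3.0], "hand": 4}
    - {"twist": [0, 0, 0], "translation": [-0.4, -0.9, 3.0], "hand": 4}
    - {"twist": [0, 0, 0], "translation": [-0.4, -0.9, 3.0], "hand": 4}
    - {"twist": [0, 0, 0], "translation": [-0.4, -0.9, 3.0], "hand": 4}
    - {"twist": [0, 0, 0], "translation": [-0.4, -0.9, 3.0], "hand": 4}
    - {"twist": [0, 0, 0], "translation": [-0.4, -0.9, 3.0], "hand": 4}
    - {"twist": [0, 0, 0], "translation": [0, -0.4, 1.5], "hand": 4}

```text
clock: 22.95
ee_pos: [0.6284, 0.1471, 0.205]
ee_rot: [0.706, 0.296, 0.594, -0.247]
contact_force: [-1.0, -0.2, -1.3]
finger_gap: 0.658
gripper_force: 54.9
```

```bash
cat >> h.py <<'E'
def whites(i,K,T,z,x=(.3,.75),y=(-.2,.25),amin=100):
    """bright low-saturation blobs -> centre at height z inside a world window"""
    hsv=cv2.cvtColor(i,cv2.COLOR_RGB2HSV); m=((hsv[...,1]<50)&(hsv[...,2]>150)).astype(np.uint8)
    n,l,st,ce=cv2.connectedComponentsWithStats(m)
    for k in range(1,n):
        w=world(ce[k],z,K,T)[0]
        if st[k,4]>amin and x[0]<w[0]<x[1] and y[0]<w[1]<y[1]: print(ce[k].round(1),st[k],w.round(4))
E
python3 - <<'E'
from h import *; import kin
f=kin.horiz(45,80); rel([.6263,.1443,.12],f)
i,K,T=cam("top","t8.png"); j,K2,T2=cam("scene","s8.png"); w,_,_=cam("wrist","w8.png")
a=cv2.resize(i[130:260,250:390],(400,371)); b=cv2.resize(j[60:260,250:420],(400,470))[:371]; c=cv2.resize(w,(400,229))
cv2.imwrite("pics/m8.png",np.vstack([np.hstack([a,b]),np.hstack([c,c*0])])[:,:,::-1])
E
```

```text
t 22.95 p [0.6284 0.1471 0.205 ] xax [0.119 0.124 0.985] zax [ 0.693  0.701 -0.171] q [-0.272  0.3    2.173  1.874  1.125 -0.929] F [-1.  -0.2 -1.3] gap 56.2 gf 54.9
shift now [-8.44  0.02  1.11] turn [-0.006 -0.002  0.003] rows 0.0 | shift after turn [-8.44  0.05  1.13]
```

View pics/m8.png

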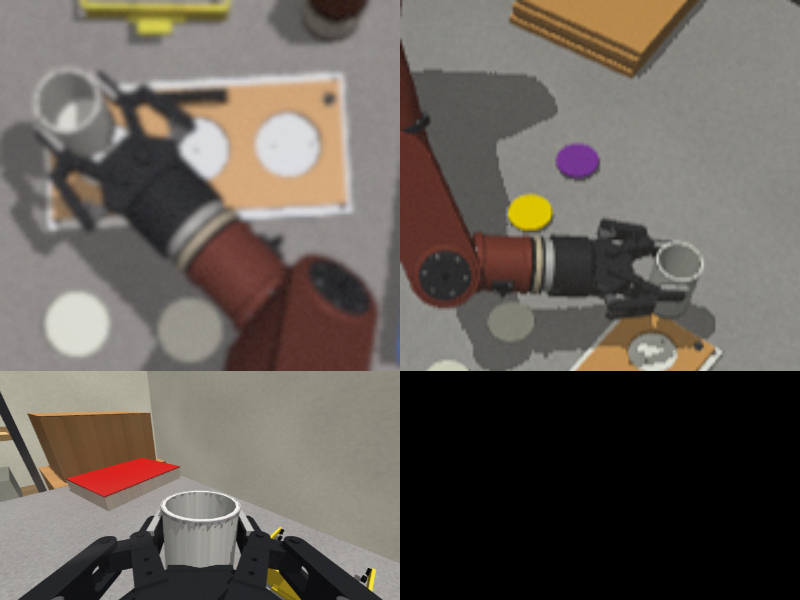

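The tin is held firmly mouth up, leaning 10°, above the left window. Lowering into the window.

Request:
move_arm:
  targets:
    - {"twist": [0, 0, 0], "translation": [-1.4, 0, 0.15], "hand": 4}
    - {"twist": [0, 0, 0], "translation": [-1.6, 0, 0.2], "hand": 4}
    - {"twist": [0, 0, 0], "translation": [-1.6, 0, 0.2], "hand": 4}
    - {"twist": [0, 0, 0], "translation": [-1.6, 0, 0.25], "hand": 4}
    - {"twist": [0, 0, 0], "translation": [-1.6, 0, 0.25], "hand": 4}
    - {"twist": [0, 0, 0], "translation": [-1.4, 0, 0.25], "hand": 4}
    - {"twist": [0, 0, 0], "translation": [-1.2, 0, 0.2], "hand": 4}
    - {"twist": [0, 0, 0], "translation": [-1.0, 0, 0.2], "hand": 4}
    - {"twist": [0, 0, 0], "translation": [-0.5, 0, 0.05], "hand": 4}
    - {"twist": [0, 0, 0], "translation": [0, 0, 0], "hand": 4}
    - {"twist": [0, 0, 0], "translation": [0, 0, 0], "hand": 4}

```text
clock: 24.2
ee_pos: [0.6259, 0.1414, 0.0844]
ee_rot: [0.706, 0.293, 0.595, -0.247]
contact_force: [0.3, 0.7, -1.1]
finger_gap: 0.662
gripper_force: 54.9
```

Run:
```python
from h import *; import kin
rel([.6263,.1443,.079],kin.horiz(45,80))
```

```text
t 24.2 p [0.6259 0.1414 0.0844] xax [0.12  0.121 0.985] zax [ 0.696  0.698 -0.17 ] q [-0.285  0.61   2.117  1.968  1.218 -1.184] F [ 0.3  0.7 -1.1] gap 56.6 gf 54.9
shift now [-0.49 -0.18  0.32] turn [-0.001 -0.004  0.001] rows 0.0 | shift after turn [-0.49 -0.18  0.32]
```

Request:
move_arm:
  targets:
    - {"twist": [0, 0, 0], "translation": [-0.25, -0.18, 0.25], "hand": 4}
    - {"twist": [0, 0, 0], "translation": [-0.25, 0, 0.05], "hand": 4}
    - {"twist": [0, 0, 0], "translation": [-0.15, 0, 0.03], "hand": 4}
    - {"twist": [0, 0, 0], "translation": [0, 0, 0], "hand": 4}

```text
clock: 24.6
ee_pos: [0.6266, 0.1443, 0.08]
ee_rot: [0.704, 0.293, 0.598, -0.248]
contact_force: [-7.1, -4.2, 8.6]
finger_gap: 0.66
gripper_force: 55.9
```

Request:
move_arm:
  targets:
    - {"twist": [0, 0, 0], "translation": [0.1, 0, 0], "hand": 6.2}
    - {"twist": [0, 0, 0], "translation": [0, 0, 0], "hand": 6.6}
    - {"twist": [0, 0, 0], "translation": [0, 0, 0], "hand": 7.2}
    - {"twist": [0, 0, 0], "translation": [0, 0, 0], "hand": 7.4}
    - {"twist": [0, 0, 0], "translation": [0, 0, 0], "hand": 7.4}
    - {"twist": [0, 0, 0], "translation": [0, 0, 0], "hand": 7.4}

```text
clock: 25.2
ee_pos: [0.6258, 0.1447, 0.0776]
ee_rot: [0.707, 0.293, 0.595, -0.247]
contact_force: [0.1, -0.3, 0.1]
finger_gap: 0.869
gripper_force: 0.0
```

Run:
```python
from h import *; import kin
p,m=pose(); i,K,T=cam("wrist","w9.png")
# compare the seen rim with an upright tin in the window
g=cv2.cvtColor(i,cv2.COLOR_RGB2GRAY)
for c in ([.6228,.1408],[.6263,.1443]):
    u=pix([[c[0]+.029*np.cos(a),c[1]+.029*np.sin(a),.097] for a in np.linspace(0,2*np.pi,40)],K,T); print(c,"pred rim u",u[:,0].min().round(),u[:,0].max().round(),"v",u[:,1].min().round(),u[:,1].max().round())
col=i[:,320].astype(int).sum(1)//3; print("col320",[(v,int(col[v])) for v in range(120,320,6)])
for v in (200,215,230,245): r=i[v].astype(int).sum(1)//3; print(v,[int(x) for x in r[220:420:8]])
```

```text
t 25.2 p [0.6258 0.1447 0.0776] xax [0.121 0.121 0.985] zax [ 0.696  0.698 -0.171] q [-0.278  0.627  2.112  1.978  1.219 -1.197] F [ 0.1 -0.3  0.1] gap 74.2 gf 0.0
[0.6228, 0.1408] pred rim u 246.0 388.0 v 217.0 305.0
[0.6263, 0.1443] pred rim u 249.0 385.0 v 213.0 294.0
col320 [(120, 135), (126, 139), (132, 139), (138, 138), (144, 154), (150, 153), (156, 154), (162, 155), (168, 161), (174, 159), (180, 160), (186, 159), (192, 161), (198, 157), (204, 155), (210, 161), (216, 213), (222, 122), (228, 132), (234, 132), (240, 130), (246, 132), (252, 131), (258, 128), (264, 127), (270, 131), (276, 128), (282, 127), (288, 127), (294, 230), (300, 93), (306, 108), (312, 107), (318, 129)]
200 [153, 155, 158, 156, 158, 155, 156, 155, 156, 153, 159, 156, 156, 157, 151, 159, 158, 161, 160, 156, 155, 156, 158, 155, 156]
215 [160, 159, 158, 160, 158, 155, 156, 158, 156, 154, 204, 228, 240, 239, 237, 200, 158, 158, 155, 158, 152, 154, 153, 155, 151]
230 [157, 151, 159, 152, 156, 148, 236, 127, 129, 130, 134, 130, 134, 126, 121, 115, 103, 103, 100, 225, 157, 159, 153, 152, 156]
245 [157, 152, 150, 147, 185, 174, 120, 127, 129, 127, 137, 132, 136, 127, 122, 114, 101, 103, 96, 93, 201, 162, 153, 157, 87]
```

Wrist view agrees with an upright tin at about (0.626, 0.144), rim at 97 mm. I'll back off and return for tin_b.

Request:
move_arm:
  targets:
    - {"twist": [0, 0, 0], "translation": [0, 0, -1.0], "hand": 7.4}
    - {"twist": [0, 0, 0], "translation": [0, 0, -2.0], "hand": 7.4}
    - {"twist": [0, 0, 0], "translation": [0, 0, -3.0], "hand": 7.4}
    - {"twist": [0, 0, 0], "translation": [0, 0, -3.0], "hand": 7.4}
    - {"twist": [0, 0, 0], "translation": [0, 0, -3.0], "hand": 7.4}
    - {"twist": [0, 0, 0], "translation": [1.5, 0, -3.0], "hand": 5}
    - {"twist": [0, 0, 0], "translation": [3, 0, -1.0], "hand": 2}
    - {"twist": [0, 0, 0], "translation": [3.5, 0, 0], "hand": 0}
    - {"twist": [0, 0, 0], "translation": [3.5, 0, 0], "hand": 0}
    - {"twist": [0, 0, 0], "translation": [3.5, 0, 0], "hand": 0}
    - {"twist": [0, 0, 0], "translation": [3.5, 0, 0], "hand": 0}

```text
clock: 26.35
ee_pos: [0.5361, 0.0553, 0.2884]
ee_rot: [0.707, 0.293, 0.594, -0.247]
contact_force: [0.9, 0.0, -0.1]
finger_gap: 0.001
gripper_force: 0.0
```

Request:
move_arm:
  targets:
    - {"twist": [0, -0.14, 0], "translation": [0, 0, 0], "hand": 0}
    - {"twist": [0, -0.14, 0], "translation": [0, 0, 0], "hand": 0}
    - {"twist": [0, -0.14, 0], "translation": [0, 0, 0], "hand": 0}
    - {"twist": [0, -0.14, 0], "translation": [0, 0, 0], "hand": 0}
    - {"twist": [0, -0.14, 0], "translation": [0, 0, 0], "hand": 0}
    - {"twist": [0, -0.14, 0], "translation": [0, 0, 0], "hand": 0}
    - {"twist": [0, -0.14, 0], "translation": [0, 0, 0], "hand": 0}
    - {"twist": [0, -0.14, 0], "translation": [0, 0, 0], "hand": 0}
    - {"twist": [0, -0.14, 0], "translation": [0, 0, 0], "hand": 0}
    - {"twist": [0, -0.14, 0], "translation": [0, 0, 0], "hand": 0}
    - {"twist": [0, 0, 0], "translation": [0, 0, 0], "hand": 0}
    - {"twist": [0, 0, 0], "translation": [0, 0, 0], "hand": 0}

```text
clock: 27.55
ee_pos: [0.5362, 0.0554, 0.2863]
ee_rot: [0.923, 0.384, -0.001, -0.001]
contact_force: [0.6, -0.1, 0.5]
finger_gap: 0.001
gripper_force: 0.0
```

Run:
```python
from h import *
rel(bw((-.072,-.071,.14)),down(-6.5))
i,K,T=cam("top","t9.png"); tins(i,K,T); whites(i,K,T,.016)
```

```text
t 27.55 p [0.5362 0.0554 0.2863] xax [ 0.706  0.709 -0.001] zax [-0.002  0.001 -1.   ] q [-2.700e-02  1.000e-02  1.783e+00  1.000e-03  1.350e+00  7.560e-01] F [ 0.6 -0.1  0.5] gap 0.1 gf 0.0
shift now [-34.21  21.71  14.63] turn [-0.001  0.002  0.901] rows 6.0 | shift after turn [-4.25 40.29 14.63]
x -0.045 axis y [-0.0426 -0.0644  0.033 ] span [-0.0865 -0.027 ]
x -0.035 axis y [-0.0324 -0.0637  0.033 ] span [-0.0855 -0.0265]
[346.9 174.3] [292 154  83  54 552] [ 0.6537 -0.0385  0.016 ]
[351.2 180.3] [343 169  19  23 363] [ 0.6359 -0.0512  0.016 ]
[284.1 242.8] [281 233   8  19 121] [0.4488 0.1434 0.016 ]
[316.4 243.6] [305 233  23  21 399] [0.4473 0.0492 0.016 ]
[360.4 245.4] [349 233  24  26 457] [ 0.4437 -0.0793  0.016 ]
```

Request:
move_arm:
  targets:
    - {"twist": [0, 0, 0.15], "translation": [0, 0, 0], "hand": 0}
    - {"twist": [0, 0, 0.15], "translation": [0, 0, 0], "hand": 0}
    - {"twist": [0, 0, 0.15], "translation": [0, 0, 0], "hand": 0}
    - {"twist": [0, 0, 0.15], "translation": [0, 0, 0], "hand": 0}
    - {"twist": [0, 0, 0.15], "translation": [0, 0, 0], "hand": 0}
    - {"twist": [0, 0, 0.15], "translation": [0, 0, 0], "hand": 0}

```text
clock: 28.2
ee_pos: [0.5356, 0.0541, 0.287]
ee_rot: [0.998, -0.061, -0.0, -0.0]
contact_force: [-0.2, -0.5, 0.3]
finger_gap: 0.003
gripper_force: 0.0
```

Request:
move_arm:
  targets:
    - {"twist": [0, 0, 0], "translation": [-0.4, 3.5, 1], "hand": 0}
    - {"twist": [0, 0, 0], "translation": [-0.4, 4, 1], "hand": 0}
    - {"twist": [0, 0, 0], "translation": [-0.4, 4, 1], "hand": 0}
    - {"twist": [0, 0, 0], "translation": [-0.4, 4, 1.5], "hand": 0}
    - {"twist": [0, 0, 0], "translation": [-0.4, 4, 1.5], "hand": 0}
    - {"twist": [0, 0, 0], "translation": [-0.4, 4, 1.5], "hand": 0}
    - {"twist": [0, 0, 0], "translation": [-0.4, 4, 1.5], "hand": 0}
    - {"twist": [0, 0, 0], "translation": [-0.4, 4, 1.5], "hand": 0}
    - {"twist": [0, 0, 0], "translation": [-0.4, 4, 1.5], "hand": 0}
    - {"twist": [0, 0, 0], "translation": [-0.4, 3, 1.5], "hand": 0}
    - {"twist": [0, 0, 0], "translation": [-0.2, 1.8, 1], "hand": 0}
    - {"twist": [0, 0, 0], "translation": [0, 0, 0], "hand": 0}

```text
clock: 29.4
ee_pos: [0.4469, -0.3417, 0.1411]
ee_rot: [0.998, -0.059, -0.001, -0.001]
contact_force: [0.2, -0.2, -0.2]
finger_gap: -0.001
gripper_force: 0.0
```

```bash
python3 -c "
from h import *
rel(bw((-.072,-.071,.0835)),down(-6.5))
i,K,T=cam('wrist'); tins(i,K,T)"
```

```text
t 29.4 p [ 0.4469 -0.3417  0.1411] xax [ 0.993 -0.118 -0.003] zax [-0.002  0.001 -1.   ] q [-7.770e-01  2.140e-01  1.849e+00 -1.000e-03  1.081e+00  9.120e-01] F [ 0.2 -0.2 -0.2] gap -0.1 gf 0.0
shift now [ 0.14 -0.17  5.76] turn [-0.001  0.003 -0.004] rows 0.0 | shift after turn [ 0.13 -0.18  5.76]
x -0.045 axis y [-0.0521 -0.0639  0.033 ] span [-0.09 -0.04]
x -0.035 axis y [-0.0406 -0.0639  0.033 ] span [-0.09 -0.04]
```

Request:
move_arm:
  targets:
    - {"twist": [0, 0, -0.004], "translation": [0.14, -0.17, 2.0], "hand": 0}
    - {"twist": [0, 0, 0], "translation": [0, 0, 2.0], "hand": 0}
    - {"twist": [0, 0, 0], "translation": [0, 0, 1.0], "hand": 0}
    - {"twist": [0, 0, 0], "translation": [0, 0, 0.5], "hand": 0}
    - {"twist": [0, 0, 0], "translation": [0, 0, 0.3], "hand": 0}
    - {"twist": [0, 0, 0], "translation": [0, 0, 0], "hand": 0}

```text
clock: 30.05
ee_pos: [0.4515, -0.3393, 0.0866]
ee_rot: [0.999, -0.054, -0.0, 0.001]
contact_force: [-2.6, 0.1, 3.8]
finger_gap: 0.001
gripper_force: 2.1
```

Request:
move_arm:
  targets:
    - {"twist": [0, 0, 0], "translation": [0, 0, 0.2], "hand": 0}
    - {"twist": [0, 0, 0], "translation": [0, -0.4, 0], "hand": 0}
    - {"twist": [0, 0, 0], "translation": [0, -0.4, 0], "hand": 0}
    - {"twist": [0, 0, 0], "translation": [0, -0.4, 0], "hand": 0}
    - {"twist": [0, 0, 0], "translation": [0, -0.4, 0], "hand": 0}
    - {"twist": [0, 0, 0], "translation": [0, -0.4, 0], "hand": 0}
    - {"twist": [0, 0, 0], "translation": [0, -0.4, 0], "hand": 0}

```text
clock: 30.75
ee_pos: [0.4544, -0.3161, 0.0865]
ee_rot: [0.999, -0.054, -0.0, 0.001]
contact_force: [-6.1, 2.3, 12.8]
finger_gap: 0.0
gripper_force: 6.5
```

Request:
move_arm:
  targets:
    - {"twist": [0, 0, 0], "translation": [0, -0.4, 0], "hand": 0}
    - {"twist": [0, 0, 0], "translation": [0, -0.4, 0], "hand": 0}
    - {"twist": [0, 0, 0], "translation": [0, -0.4, 0], "hand": 0}
    - {"twist": [0, 0, 0], "translation": [0, -0.4, 0], "hand": 0}
    - {"twist": [0, 0, 0], "translation": [0, -0.3, 0], "hand": 0}
    - {"twist": [0, 0, 0], "translation": [0, 0, -1.5], "hand": 0}
    - {"twist": [0, 0, 0], "translation": [0, 0, -2.5], "hand": 0}
    - {"twist": [0, 0, 0], "translation": [0, 0, -2.0], "hand": 4}
    - {"twist": [0, 0, 0], "translation": [0, 0, 0], "hand": 7.2}
    - {"twist": [0, 0, 0], "translation": [0, 0, 0], "hand": 7.2}

```text
clock: 31.75
ee_pos: [0.4565, -0.2966, 0.1438]
ee_rot: [0.999, -0.055, 0.001, 0.001]
contact_force: [0.3, 0.2, 0.7]
finger_gap: 0.503
gripper_force: 0.0
```

```bash
python3 -c "
from h import *
i,K,T=cam('wrist'); tins(i,K,T,(-.09,-.06,-.045,-.035)); rel(bw((-.052,-.040,.039)),down(-6.5))"
```

```text
x -0.09 axis y [-0.1041 -0.0375  0.033 ] span [-0.0585 -0.014 ]
x -0.06 axis y [-0.0697 -0.0406  0.033 ] span [-0.0635 -0.0145]
x -0.045 axis y [-0.0525 -0.0406  0.033 ] span [-0.064 -0.014]
x -0.035 axis y [-0.0411 -0.0406  0.033 ] span [-0.0635 -0.0145]
t 31.8 p [ 0.4557 -0.296   0.1426] xax [ 0.994 -0.109 -0.001] zax [-0.001 -0.001 -1.   ] q [-7.050e-01  1.730e-01  1.896e+00 -1.000e-03  1.073e+00  9.760e-01] F [-0.1  0.2  0.8] gap 50.6 gf 0.0
shift now [ 1.78  1.36 10.36] turn [0.001 0.001 0.004] rows 0.0 | shift after turn [ 1.78  1.36 10.36]
```

Request:
move_arm:
  targets:
    - {"twist": [0, 0, 0], "translation": [0.9, 0.6, 0], "hand": 7.2}
    - {"twist": [0, 0, 0], "translation": [0.88, 0.62, 0], "hand": 7.2}
    - {"twist": [0, 0, 0], "translation": [0, 0, 2.0], "hand": 7.2}
    - {"twist": [0, 0, 0], "translation": [0, 0, 2.0], "hand": 7.2}
    - {"twist": [0, 0, 0], "translation": [0, 0, 2.0], "hand": 7.2}
    - {"twist": [0, 0, 0], "translation": [0, 0, 2.0], "hand": 7.2}
    - {"twist": [0, 0, 0], "translation": [0, 0, 1.5], "hand": 7.2}
    - {"twist": [0, 0, 0], "translation": [0, 0, 0.8], "hand": 7.2}
    - {"twist": [0, 0, 0], "translation": [0, 0, 0], "hand": 7.2}

```text
clock: 32.7
ee_pos: [0.4714, -0.3098, 0.038]
ee_rot: [0.999, -0.055, -0.002, -0.001]
contact_force: [0.2, 0.4, 0.3]
finger_gap: 0.844
gripper_force: 0.0
```

Request:
move_arm:
  squeeze: 50
  targets:
    - {"twist": [0, 0, 0], "translation": [0, 0, 0], "hand": 5}
    - {"twist": [0, 0, 0], "translation": [0, 0, 0], "hand": 4}
    - {"twist": [0, 0, 0], "translation": [0, 0, 0], "hand": 4}
    - {"twist": [0, 0, 0], "translation": [0, 0, 0], "hand": 4}
    - {"twist": [0, 0, 0], "translation": [0, 0, 0], "hand": 4}

```text
clock: 33.2
ee_pos: [0.4727, -0.3109, 0.0406]
ee_rot: [0.999, -0.055, 0.0, 0.001]
contact_force: [0.6, 0.3, 1.4]
finger_gap: 0.661
gripper_force: 53.6
```

```bash
python3 -c "
from h import *
p,m=pose(); print('s',binfr(p)[0]+.114)"
```

```text
t 33.2 p [ 0.4727 -0.3109  0.0406] xax [ 0.994 -0.109  0.001] zax [ 0.001 -0.002 -1.   ] q [-7.050e-01  3.720e-01  1.877e+00 -1.000e-03  8.910e-01  9.760e-01] F [0.6 0.3 1.4] gap 56.4 gf 53.6
s 0.06283710084885502
```

Request:
move_arm:
  targets:
    - {"twist": [0, 0, 0], "translation": [0, 0, -1.0], "hand": 4}
    - {"twist": [0, 0, 0], "translation": [0, 0, -2.0], "hand": 4}
    - {"twist": [0, 0, 0], "translation": [0, 0, -3.0], "hand": 4}
    - {"twist": [0, 0, 0], "translation": [0, 0, -3.0], "hand": 4}
    - {"twist": [0, 0, 0], "translation": [0, 0, -3.0], "hand": 4}
    - {"twist": [0, 0, 0], "translation": [0, 0, -3.0], "hand": 4}
    - {"twist": [0, 0, 0], "translation": [0, 0, -3.0], "hand": 4}
    - {"twist": [0, 0, 0], "translation": [0, 0, -3.0], "hand": 4}
    - {"twist": [0, 0, 0], "translation": [0, 0, -3.0], "hand": 4}
    - {"twist": [0, 0, 0], "translation": [0, 0, -2.0], "hand": 4}

```text
clock: 34.2
ee_pos: [0.4722, -0.3101, 0.3026]
ee_rot: [0.999, -0.055, 0.0, 0.001]
contact_force: [0.1, 0.1, -1.5]
finger_gap: 0.657
gripper_force: 55.6
```

Request:
move_arm:
  targets:
    - {"twist": [0, 0, -0.15], "translation": [0, -3, 0], "hand": 4}
    - {"twist": [0, 0, -0.15], "translation": [0, -3, 0], "hand": 4}
    - {"twist": [0, 0, -0.15], "translation": [1, -3, 0], "hand": 4}
    - {"twist": [0, 0, -0.15], "translation": [2, -3, 0], "hand": 4}
    - {"twist": [0, 0, -0.15], "translation": [3, -2, 0], "hand": 4}
    - {"twist": [0, 0, -0.15], "translation": [3, 0, 0], "hand": 4}
    - {"twist": [0, 0.13, 0], "translation": [0, 0, 0], "hand": 4}
    - {"twist": [0, 0.13, 0], "translation": [0, 0, 0], "hand": 4}
    - {"twist": [0, 0.13, 0], "translation": [0, 0, 0], "hand": 4}
    - {"twist": [0, 0.13, 0], "translation": [0, 0, 0], "hand": 4}
    - {"twist": [0, 0.13, 0], "translation": [0, 0, 0], "hand": 4}
    - {"twist": [0, 0.13, 0], "translation": [0, 0, 0], "hand": 4}

```text
clock: 35.4
ee_pos: [0.5277, -0.1342, 0.3004]
ee_rot: [0.853, 0.357, 0.353, -0.146]
contact_force: [0.2, 0.7, -1.3]
finger_gap: 0.656
gripper_force: 55.6
```

Run:
```python
from h import *; import kin
rel([.6366,-.0474,.2],kin.horiz(45,80))
```

```text
t 35.4 p [ 0.5277 -0.1342  0.3004] xax [0.497 0.505 0.706] zax [ 0.497  0.501 -0.708] q [-0.762 -0.07   1.992  0.818  1.312 -0.243] F [ 0.2  0.7 -1.3] gap 56.0 gf 55.6
shift now [ 2.71  1.63 16.87] turn [-0.005  0.613  0.004] rows 4.1 | shift after turn [-7.48  1.56 15.37]
```

Request:
move_arm:
  targets:
    - {"twist": [0, 0.13, 0], "translation": [0, 0, 0], "hand": 4}
    - {"twist": [0, 0.13, 0], "translation": [0, 0, 0], "hand": 4}
    - {"twist": [0, 0.13, 0], "translation": [0, 0, 0], "hand": 4}
    - {"twist": [0, 0.13, 0], "translation": [0, 0, 0], "hand": 4}
    - {"twist": [0, 0.093, 0], "translation": [0, 0, 0], "hand": 4}
    - {"twist": [0, 0, 0], "translation": [-1.2, 0.26, 2.5], "hand": 4}
    - {"twist": [0, 0, 0], "translation": [-1.2, 0.26, 2.5], "hand": 4}
    - {"twist": [0, 0, 0], "translation": [-1.2, 0.26, 2.5], "hand": 4}
    - {"twist": [0, 0, 0], "translation": [-1.3, 0.26, 2.6], "hand": 4}
    - {"twist": [0, 0, 0], "translation": [-1.3, 0.26, 2.6], "hand": 4}
    - {"twist": [0, 0, 0], "translation": [-1.3, 0.26, 2.6], "hand": 4}
    - {"twist": [0, 0, 0], "translation": [0, 0, 0], "hand": 4}

```text
clock: 36.6
ee_pos: [0.6354, -0.0449, 0.1959]
ee_rot: [0.709, 0.296, 0.59, -0.249]
contact_force: [0.5, -0.1, -1.4]
finger_gap: 0.661
gripper_force: 55.7
```

Run:
```python
from h import *; import kin
rel([.6366,-.0474,.085],kin.horiz(45,80))
i,K,T=cam("top","t10.png")
for c,z,r in (([.6258,.1437],.097,.029),):
    print("tin1 rim px pred",pix([[c[0],c[1],z]],K,T))
g=cv2.cvtColor(i,cv2.COLOR_RGB2GRAY)[150:200,255:305]
c=cv2.HoughCircles(cv2.resize(g,None,fx=6,fy=6,interpolation=cv2.INTER_CUBIC),cv2.HOUGH_GRADIENT,1,40,param1=80,param2=20,minRadius=40,maxRadius=80)
if c is not None:
    for u,v,r in c[0][:4]: U=((u+.5)/6-.5+255,(v+.5)/6-.5+150); print(np.round(U,1),round(r/6,1),world(U,.097,K,T).round(4),world(U,.02,K,T).round(4))
```

```text
t 36.6 p [ 0.6354 -0.0449  0.1959] xax [0.129 0.126 0.984] zax [ 0.688  0.703 -0.18 ] q [-0.638  0.417  2.018  1.556  1.345 -0.846] F [ 0.5 -0.1 -1.4] gap 56.4 gf 55.7
shift now [-10.93   0.3    1.9 ] turn [-0.01   0.006 -0.002] rows 0.1 | shift after turn [-10.94   0.26   1.84]
tin1 rim px pred [[282.69757965 178.14463542]]
[283. 179.] 10.0 [[0.6234 0.1428 0.097 ]] [[0.6366 0.1505 0.02  ]]
```

Request:
move_arm:
  targets:
    - {"twist": [0, 0.006, 0], "translation": [-1.5, 0.15, 0.2], "hand": 4}
    - {"twist": [0, 0, 0], "translation": [-1.5, 0.15, 0.25], "hand": 4}
    - {"twist": [0, 0, 0], "translation": [-1.5, 0, 0.25], "hand": 4}
    - {"twist": [0, 0, 0], "translation": [-1.5, 0, 0.25], "hand": 4}
    - {"twist": [0, 0, 0], "translation": [-1.5, 0, 0.25], "hand": 4}
    - {"twist": [0, 0, 0], "translation": [-1.3, 0, 0.25], "hand": 4}
    - {"twist": [0, 0, 0], "translation": [-1.2, 0, 0.25], "hand": 4}
    - {"twist": [0, 0, 0], "translation": [-0.9, 0, 0.2], "hand": 4}
    - {"twist": [0, 0, 0], "translation": [0, 0, 0], "hand": 4}
    - {"twist": [0, 0, 0], "translation": [0, 0, 0], "hand": 4}

```text
clock: 37.65
ee_pos: [0.6381, -0.0502, 0.0882]
ee_rot: [0.706, 0.295, 0.594, -0.248]
contact_force: [0.4, -0.4, -1.5]
finger_gap: 0.664
gripper_force: 55.7
```

Run:
```python
from h import *; import kin
rel([.6366,-.0474,.079],kin.horiz(45,80))
```

```text
t 37.65 p [ 0.6381 -0.0502  0.0882] xax [0.12  0.122 0.985] zax [ 0.693  0.7   -0.171] q [-0.644  0.667  1.958  1.604  1.354 -1.047] F [ 0.4 -0.4 -1.5] gap 56.7 gf 55.7
shift now [-0.89 -0.3   0.25] turn [-0.005 -0.002  0.001] rows 0.0 | shift after turn [-0.89 -0.3   0.25]
```

Request:
move_arm:
  targets:
    - {"twist": [0, 0, 0], "translation": [-0.3, -0.3, 0.1], "hand": 4}
    - {"twist": [0, 0, 0], "translation": [-0.3, 0, 0.08], "hand": 4}
    - {"twist": [0, 0, 0], "translation": [-0.3, 0, 0.05], "hand": 4}
    - {"twist": [0, 0, 0], "translation": [0, 0, 0], "hand": 4}

```text
clock: 38.05
ee_pos: [0.6364, -0.0471, 0.0799]
ee_rot: [0.705, 0.295, 0.595, -0.249]
contact_force: [-3.7, -0.2, 5.0]
finger_gap: 0.663
gripper_force: 56.2
```

Contact (5 N). Releasing slowly and checking the rim.

Request:
move_arm:
  targets:
    - {"twist": [0, 0, 0], "translation": [0, 0, 0], "hand": 6.2}
    - {"twist": [0, 0, 0], "translation": [0, 0, 0], "hand": 6.6}
    - {"twist": [0, 0, 0], "translation": [0, 0, 0], "hand": 7.2}
    - {"twist": [0, 0, 0], "translation": [0, 0, 0], "hand": 7.4}
    - {"twist": [0, 0, 0], "translation": [0, 0, 0], "hand": 7.4}
    - {"twist": [0, 0, 0], "translation": [0, 0, 0], "hand": 7.4}

```text
clock: 38.65
ee_pos: [0.6364, -0.0473, 0.0785]
ee_rot: [0.706, 0.295, 0.594, -0.248]
contact_force: [-0.2, -0.4, 0.5]
finger_gap: 0.864
gripper_force: 0.0
```

Run:
```python
from h import *
p,m=pose(); i,K,T=cam("wrist","w11.png")
for c in ([.6352,-.0488],[.6366,-.0474]):
    u=pix([[c[0]+.029*np.cos(a),c[1]+.029*np.sin(a),.097] for a in np.linspace(0,2*np.pi,40)],K,T); print(c,"pred rim u",u[:,0].min().round(),u[:,0].max().round(),"v",u[:,1].min().round(),u[:,1].max().round())
b=i.min(2); ys,xs=np.where(b[180:320,220:420]>195); print("bright u",xs.min()+220,xs.max()+220,"v",ys.min()+180,ys.max()+180)
print([(v,int(b[v,320])) for v in range(204,310,3) if b[v,320]>185])
```

```text
t 38.65 p [ 0.6364 -0.0473  0.0785] xax [0.121 0.122 0.985] zax [ 0.693  0.7   -0.172] q [-0.641  0.686  1.958  1.61   1.353 -1.065] F [-0.2 -0.4  0.5] gap 73.8 gf 0.0
[0.6352, -0.0488] pred rim u 247.0 385.0 v 216.0 301.0
[0.6366, -0.0474] pred rim u 248.0 384.0 v 214.0 297.0
bright u 220 419 v 218 315
[(219, 244), (300, 244), (303, 230)]
```

Request:
move_arm:
  targets:
    - {"twist": [0, 0, 0], "translation": [0, 0, -1.0], "hand": 7.4}
    - {"twist": [0, 0, 0], "translation": [0, 0, -2.0], "hand": 7.4}
    - {"twist": [0, 0, 0], "translation": [0, 0, -3.0], "hand": 7.4}
    - {"twist": [0, 0, 0], "translation": [0, 0, -3.0], "hand": 7.4}
    - {"twist": [0, 0, 0], "translation": [1, 0, -2.0], "hand": 7.4}
    - {"twist": [0, 0, 0], "translation": [3, 0, 0], "hand": 7.6}
    - {"twist": [0, 0, 0], "translation": [3.5, 0, 0], "hand": 7.8}
    - {"twist": [0, 0, 0], "translation": [3.5, 0, 0], "hand": 8}
    - {"twist": [0, 0, 0], "translation": [3.5, 0, 0], "hand": 8}
    - {"twist": [0, 0, 0], "translation": [3.5, 0, 0], "hand": 8}

```text
clock: 39.7
ee_pos: [0.5814, -0.1024, 0.2761]
ee_rot: [0.707, 0.295, 0.594, -0.248]
contact_force: [0.6, -0.0, -0.5]
finger_gap: 0.935
gripper_force: 0.0
```

Request:
move_arm:
  targets:
    - {"twist": [0, -0.14, 0], "translation": [0, 0, 0], "hand": 8}
    - {"twist": [0, -0.14, 0], "translation": [0, 0, 0], "hand": 8}
    - {"twist": [0, -0.14, 0], "translation": [0, 0, 0], "hand": 8}
    - {"twist": [0, -0.14, 0], "translation": [0, 0, 0], "hand": 8}
    - {"twist": [0, -0.14, 0], "translation": [0, 0, 0], "hand": 8}
    - {"twist": [0, -0.14, 0], "translation": [0, 0, 0], "hand": 8}
    - {"twist": [0, -0.14, 0], "translation": [0, 0, 0], "hand": 8}
    - {"twist": [0, -0.14, 0], "translation": [0, 0, 0], "hand": 8}
    - {"twist": [0, -0.14, 0], "translation": [0, 0, 0], "hand": 8}
    - {"twist": [0, -0.14, 0], "translation": [0, 0, 0], "hand": 8}
    - {"twist": [0, 0, 0], "translation": [0, 0, 0], "hand": 8}

```text
clock: 40.8
ee_pos: [0.583, -0.1007, 0.2751]
ee_rot: [0.922, 0.387, -0.001, 0.001]
contact_force: [0.2, 0.9, 0.2]
finger_gap: 0.936
gripper_force: 0.0
```

Run:
```python
from h import *
rel([.4437,-.0793,.14],down(45))
i,K,T=cam("top","t12.png"); whites(i,K,T,.016)
i,K,T=cam("scene","s12.png"); whites(i,K,T,.016)
```

```text
t 40.8 p [ 0.583  -0.1007  0.2751] xax [ 0.701  0.713 -0.003] zax [-0.002 -0.002 -1.   ] q [-0.288  0.133  1.675 -0.002  1.336  0.489] F [0.2 0.9 0.2] gap 79.9 gf 0.0
shift now [ -8.2  -11.44  13.53] turn [0.    0.003 0.009] rows 0.1 | shift after turn [ -8.34 -11.37  13.51]
[306.7 161. ] [263 154  98  39 455] [0.6923 0.0816 0.016 ]
[348.5 176.5] [341 166  18  19 180] [ 0.6471 -0.0433  0.016 ]
[284.  180.1] [272 168  26  21 295] [0.634  0.1479 0.016 ]
[318.  181.6] [307 171  23  22 409] [0.6306 0.0471 0.016 ]
[301.8 206. ] [266 197  84  16 274] [0.5575 0.0936 0.016 ]
[322.3 246.7] [306 222  35  47 673] [0.4387 0.0318 0.016 ]
[275.5 242.8] [265 232  23  22 379] [0.4483 0.1687 0.016 ]
[335.9 249.6] [290 208  97  73 458] [ 0.6661 -0.0142  0.016 ]
[269.3 221.5] [259 213  21  18 298] [ 0.442  -0.0785  0.016 ]
[340.4 230.4] [330 221  21  18 263] [0.6327 0.0461 0.016 ]
```

Request:
move_arm:
  targets:
    - {"twist": [0, 0, 0.009], "translation": [-1.6, -2.3, 2.5], "hand": 8.2}
    - {"twist": [0, 0, 0], "translation": [-1.7, -2.3, 2.5], "hand": 8.2}
    - {"twist": [0, 0, 0], "translation": [-1.7, -2.3, 2.5], "hand": 8.2}
    - {"twist": [0, 0, 0], "translation": [-1.6, -2.3, 2.5], "hand": 8.2}
    - {"twist": [0, 0, 0], "translation": [-1.6, -2.2, 2.0], "hand": 8.2}
    - {"twist": [0, 0, 0], "translation": [0, 0, 0], "hand": 8.2}
    - {"twist": [0, 0, 0], "translation": [0, 0, 0], "hand": 8.2}

```text
clock: 41.6
ee_pos: [0.442, -0.0802, 0.1544]
ee_rot: [0.925, 0.38, -0.001, -0.0]
contact_force: [-0.2, 0.2, 0.4]
finger_gap: 0.962
gripper_force: 0.0
```

Run:
```python
from h import *
i,K,T=cam("wrist","w13.png"); whites(i,K,T,.016,x=(.35,.75),y=(-.2,.3),amin=800); rel([.4437,-.0793,.028],down(45))
i,K,T=cam("top","t13.png"); whites(i,K,T,.016,x=(.4,.5))
i,K,T=cam("scene","s13.png"); whites(i,K,T,.016,x=(.4,.5))
```

```text
[287.6 159.4] [     0      0    640    354 102713] [ 0.4488 -0.0353  0.016 ]
[140.6 119.6] [  86   84   98   76 3280] [0.3852 0.0777 0.016 ]
t 41.65 p [ 0.4439 -0.0807  0.1558] xax [ 0.711  0.703 -0.   ] zax [ 0.001 -0.002 -1.   ] q [-3.350e-01 -4.500e-02  2.098e+00 -1.000e-03  1.087e+00  4.570e-01] F [0.5 0.  0.9] gap 81.9 gf 0.0
shift now [ 0.08 -0.14 12.78] turn [ 0.002  0.    -0.006] rows 0.0 | shift after turn [ 0.08 -0.11 12.78]
[276.7 242.9] [265 231  24  25 444] [0.448  0.1651 0.016 ]
[321.1 175.4] [312 168  19  16 254] [0.4467 0.1651 0.016 ]
[268.3 221.7] [259 213  18  18 252] [ 0.4402 -0.0813  0.016 ]
```

Run:
```python
from h import *
i=cv2.imread("pics/w13.png")[:,:,::-1]; d=np.load("pics/w13.png.npz");K,T=d["K"],d["T"]
print("pred lid px",pix([[.4437,-.0793,.016],[.448,.165,.016],[.447,.049,.016]],K,T))
m=((i.min(2)>185)).astype(np.uint8); n,l,st,ce=cv2.connectedComponentsWithStats(m)
for k in range(1,n):
    if st[k,4]>300: 
        c,r=cv2.minEnclosingCircle(np.argwhere(l==k)[:,::-1].astype(np.float32)); print(ce[k].round(1),st[k],world(c,.016,K,T).round(4),i[l==k].mean(0).round())
```

```text
pred lid px [[318.68636162 196.60337239]
 [ 90.77255176 -27.39758046]
 [211.86972109  89.90436357]]
[99.6  8.6] [  63    0   71   22 1116] [[0.4364 0.1516 0.016 ]] [234. 233. 223.]
[413.3  59.3] [ 319    0  253  129 2825] [[ 0.6229 -0.0391  0.016 ]] [240. 241. 239.]
[319.1 199.7] [ 285  173   70   56 3111] [[ 0.4456 -0.0785  0.016 ]] [241. 240. 232.]
```

Request:
move_arm:
  targets:
    - {"twist": [0, 0, 0], "translation": [0.1, -0.05, 2.5], "hand": 8.2}
    - {"twist": [0, 0, 0], "translation": [0, 0, 3], "hand": 8.2}
    - {"twist": [0, 0, 0], "translation": [0, 0, 3], "hand": 8.2}
    - {"twist": [0, 0, 0], "translation": [0, 0, 2.5], "hand": 8.2}
    - {"twist": [0, 0, 0], "translation": [0, 0, 1.2], "hand": 8.2}
    - {"twist": [0, 0, 0], "translation": [0, 0, 0.6], "hand": 8.2}
    - {"twist": [0, 0, 0], "translation": [0, 0, 0], "hand": 8.2}

```text
clock: 42.45
ee_pos: [0.4442, -0.079, 0.0272]
ee_rot: [0.925, 0.381, -0.001, 0.001]
contact_force: [-0.9, -0.3, 0.4]
finger_gap: 0.958
gripper_force: 0.0
```

Request:
move_arm:
  squeeze: 35
  targets:
    - {"twist": [0, 0, 0], "translation": [0, 0, 0], "hand": 6.5}
    - {"twist": [0, 0, 0], "translation": [0, 0, 0], "hand": 5}
    - {"twist": [0, 0, 0], "translation": [0, 0, 0], "hand": 5}
    - {"twist": [0, 0, 0], "translation": [0, 0, 0], "hand": 5}
    - {"twist": [0, 0, 0], "translation": [0, 0, 0], "hand": 5}

```text
clock: 42.95
ee_pos: [0.4449, -0.0792, 0.0288]
ee_rot: [0.925, 0.381, 0.0, 0.001]
contact_force: [-1.6, 0.4, 5.9]
finger_gap: 0.749
gripper_force: 37.9
```

Request:
move_arm:
  targets:
    - {"twist": [0, 0, 0], "translation": [0, 0, -1.5], "hand": 5}
    - {"twist": [0, 0, 0], "translation": [0, 0, -3], "hand": 5}
    - {"twist": [0, 0, 0], "translation": [0, 0, -4], "hand": 5}
    - {"twist": [0, 0, 0], "translation": [0, 0, -4], "hand": 5}
    - {"twist": [0, 0, 0], "translation": [0, 0, -3], "hand": 5}
    - {"twist": [0, 0, 0], "translation": [0, 0, -1.5], "hand": 5}
    - {"twist": [0, 0, 0], "translation": [0, 0, 0], "hand": 5}

```text
clock: 43.65
ee_pos: [0.446, -0.0793, 0.2008]
ee_rot: [0.925, 0.381, 0.002, 0.003]
contact_force: [-0.6, -0.7, -0.5]
finger_gap: 0.747
gripper_force: 39.0
```

```bash
cat >> h.py <<'E'
def fitrim(i,K,T,c0,z=.097,r=.029,name=""):
    """shift the predicted rim circle to where the image is brightest along it"""
    g=cv2.GaussianBlur(cv2.cvtColor(i,cv2.COLOR_RGB2GRAY),(0,0),.7).astype(np.float32); a=np.linspace(0,2*np.pi,120,endpoint=False); best=[]
    def val(c,rr):
        u=pix(np.c_[c[0]+rr*np.cos(a),c[1]+rr*np.sin(a),np.full(120,z)],K,T).astype(np.float32); return cv2.remap(g,u[:,0].reshape(-1,1),u[:,1].reshape(-1,1),cv2.INTER_LINEAR).ravel()
    for dx in np.arange(-.012,.0121,.001):
        for dy in np.arange(-.012,.0121,.001):
            c=np.array(c0)+[dx,dy]; best.append((np.mean(val(c,r-.00125)-.5*val(c,r-.006)-.5*val(c,r+.005)),*c))
    best.sort(reverse=True); b=np.array(best[:6]); print(name,"rim centre",b[:,1:].mean(0).round(4),"score",b[0,0].round(1),"spread",b[:,1:].std(0).round(4))
E
python3 - <<'E'
from h import *
for n in ("top","scene","wrist"):
    i,K,T=cam(n,n+"14.png")
    for c in ([.625,.1435],[.6355,-.0485]): fitrim(i,K,T,c,name=n)
pose()
E
```

```text
top rim centre [0.6278 0.1453] score 21.4 spread [0.0007 0.0007]
top rim centre [ 0.637  -0.0505] score 21.0 spread [0.0005 0.0008]
scene rim centre [0.6255 0.1445] score 27.1 spread [0.0005 0.0008]
scene rim centre [ 0.6337 -0.0497] score 29.6 spread [0.0007 0.0007]
wrist rim centre [0.637 0.153] score 0.0 spread [0.     0.0017]
wrist rim centre [ 0.636  -0.0505] score 39.9 spread [0.0005 0.0008]
t 43.8 p [ 0.4428 -0.0782  0.196 ] xax [ 0.71   0.705 -0.003] zax [-0.003 -0.001 -1.   ] q [-3.300e-01 -1.020e-01  2.067e+00 -2.000e-03  1.179e+00  4.600e-01] F [-0.6 -0.2 -1.1] gap 64.1 gf 39.0
```

```bash
python3 -c "
from h import *
rel([.6355,-.050,.15],down(45))"
```

```text
t 43.8 p [ 0.4428 -0.0782  0.196 ] xax [ 0.71   0.705 -0.003] zax [-0.003 -0.001 -1.   ] q [-3.300e-01 -1.020e-01  2.067e+00 -2.000e-03  1.179e+00  4.600e-01] F [-0.6 -0.2 -1.1] gap 64.1 gf 39.0
shift now [15.68 11.58  4.54] turn [-0.001  0.003 -0.004] rows 0.0 | shift after turn [15.62 11.63  4.6 ]
```

Request:
move_arm:
  targets:
    - {"twist": [0, 0, 0], "translation": [1.6, 1.2, 0], "hand": 5}
    - {"twist": [0, 0, 0], "translation": [2.4, 1.8, 0], "hand": 5}
    - {"twist": [0, 0, 0], "translation": [3, 2.2, 0], "hand": 5}
    - {"twist": [0, 0, 0], "translation": [3, 2.2, 0], "hand": 5}
    - {"twist": [0, 0, 0], "translation": [3, 2.2, 0.5], "hand": 5}
    - {"twist": [0, 0, 0], "translation": [2, 1.5, 1], "hand": 5}
    - {"twist": [0, 0, 0], "translation": [0.7, 0.5, 1.5], "hand": 5}
    - {"twist": [0, 0, 0], "translation": [0, 0, 1.5], "hand": 5}
    - {"twist": [0, 0, 0], "translation": [0, 0, 0], "hand": 5}
    - {"twist": [0, 0, 0], "translation": [0, 0, 0], "hand": 5}
    - {"twist": [0, 0, 0], "translation": [0, 0, 0], "hand": 5}

```text
clock: 44.9
ee_pos: [0.6363, -0.0505, 0.152]
ee_rot: [0.925, 0.381, -0.001, 0.0]
contact_force: [-0.0, -0.0, 0.2]
finger_gap: 0.749
gripper_force: 39.0
```

```bash
python3 -c "
from h import *
rel([.6355,-.050,.125],down(45))"
```

```text
t 44.9 p [ 0.6363 -0.0505  0.152 ] xax [ 0.71   0.704 -0.002] zax [-0.001 -0.002 -1.   ] q [-0.188  0.347  1.658 -0.002  1.138  0.602] F [-0.  -0.   0.2] gap 64.0 gf 39.0
shift now [-0.02 -0.09  2.7 ] turn [ 0.     0.002 -0.004] rows 0.0 | shift after turn [-0.02 -0.09  2.7 ]
```

Request:
move_arm:
  targets:
    - {"twist": [0, 0, 0], "translation": [0, -0.09, 1.0], "hand": 5}
    - {"twist": [0, 0, 0], "translation": [0, 0, 1.0], "hand": 5}
    - {"twist": [0, 0, 0], "translation": [0, 0, 0.5], "hand": 5}
    - {"twist": [0, 0, 0], "translation": [0, 0, 0.4], "hand": 5}
    - {"twist": [0, 0, 0], "translation": [0, 0, 0.3], "hand": 5}
    - {"twist": [0, 0, 0], "translation": [0, 0, 0], "hand": 5}

```text
clock: 45.5
ee_pos: [0.6357, -0.0496, 0.119]
ee_rot: [0.925, 0.381, -0.001, 0.0]
contact_force: [-0.6, 0.4, 0.4]
finger_gap: 0.745
gripper_force: 39.0
```

Request:
move_arm:
  targets:
    - {"twist": [0, 0, 0], "translation": [0, 0, 0.2], "hand": 5}
    - {"twist": [0, 0, 0], "translation": [0, 0, 0.15], "hand": 5}
    - {"twist": [0, 0, 0], "translation": [0, 0, 0], "hand": 5}

```text
clock: 45.8
ee_pos: [0.636, -0.0497, 0.1161]
ee_rot: [0.925, 0.381, -0.001, 0.0]
contact_force: [0.2, -0.2, -1.0]
finger_gap: 0.746
gripper_force: 39.0
```

Request:
move_arm:
  targets:
    - {"twist": [0, 0, 0], "translation": [0, 0, 0.1], "hand": 5}
    - {"twist": [0, 0, 0], "translation": [0, 0, 0.1], "hand": 5}
    - {"twist": [0, 0, 0], "translation": [0, 0, 0], "hand": 5}

```text
clock: 46.1
ee_pos: [0.6365, -0.0497, 0.116]
ee_rot: [0.925, 0.381, -0.001, 0.001]
contact_force: [-2.7, 0.2, 5.7]
finger_gap: 0.748
gripper_force: 39.5
```

Seated (contact at the expected height). Release, rise, and go for the next lid.

Request:
move_arm:
  targets:
    - {"twist": [0, 0, 0], "translation": [0, 0, 0], "hand": 7}
    - {"twist": [0, 0, 0], "translation": [0, 0, 0], "hand": 8}
    - {"twist": [0, 0, 0], "translation": [0, 0, 0], "hand": 8.2}
    - {"twist": [0, 0, 0], "translation": [0, 0, -1], "hand": 8.2}
    - {"twist": [0, 0, 0], "translation": [0, 0, -3], "hand": 8.2}
    - {"twist": [0, 0, 0], "translation": [0, 0, -4], "hand": 8.2}
    - {"twist": [0, 0, 0], "translation": [-1, -3, -2], "hand": 8.2}
    - {"twist": [0, 0, 0], "translation": [-1, -4, 0], "hand": 8.2}
    - {"twist": [0, 0, 0], "translation": [-1, -4, 0], "hand": 8.2}
    - {"twist": [0, 0, 0], "translation": [0, 0, 0], "hand": 8.2}

```text
clock: 47.1
ee_pos: [0.5321, 0.0098, 0.213]
ee_rot: [0.924, 0.382, -0.003, -0.001]
contact_force: [0.2, -1.0, -0.2]
finger_gap: 0.96
gripper_force: 0.0
```

Run:
```python
from h import *
rel([.448,.165,.15],down(45))
for n in ("top","scene"):
    i,K,T=cam(n,n+"15.png"); print(n,"lid seated?"); whites(i,K,T,.103,x=(.58,.68),y=(-.1,.2)); print("lids"); whites(i,K,T,.016,x=(.33,.5)); fitrim(i,K,T,[.6265,.145],name=n)
```

```text
t 47.1 p [0.5321 0.0098 0.213 ] xax [ 0.708  0.706 -0.005] zax [-0.007  0.    -1.   ] q [-1.130e-01  6.600e-02  1.868e+00 -1.000e-03  1.215e+00  6.740e-01] F [ 0.2 -1.  -0.2] gap 82.0 gf 0.0
shift now [  5.03 -16.89   6.36] turn [-0.005  0.005 -0.001] rows 0.0 | shift after turn [  5.03 -16.92   6.3 ]
top lid seated?
[327.  167.1] [264 154 110  52 623] [0.6574 0.0209 0.103 ]
[352.7 168.8] [342 164  22  10 156] [ 0.6533 -0.0504  0.103 ]
[284.9 181.8] [272 168  26  27 346] [0.6147 0.1367 0.103 ]
lids
[275.4 242.9] [265 232  22  24 394] [0.4481 0.1689 0.016 ]
[317.  240.8] [305 233  24  15 267] [0.4556 0.0476 0.016 ]
top rim centre [0.6275 0.1455] score 21.9 spread [0.0008 0.0005]
scene lid seated?
[329.3 234.6] [310 221  41  28 635] [ 0.6471 -0.0247  0.103 ]
lids
[322.9 175.2] [315 168  16  16 194] [0.4508 0.1697 0.016 ]
[295.8 196.1] [287 188  18  17 249] [0.4395 0.0476 0.016 ]
scene rim centre [0.6257 0.1448] score 30.2 spread [0.0007 0.0007]
```

Request:
move_arm:
  targets:
    - {"twist": [0, 0, 0], "translation": [0.5, -1.9, 0.5], "hand": 8.2}
    - {"twist": [0, 0, 0], "translation": [0.8, -2.5, 1], "hand": 8.2}
    - {"twist": [0, 0, 0], "translation": [0.8, -2.5, 1], "hand": 8.2}
    - {"twist": [0, 0, 0], "translation": [0.8, -2.5, 1], "hand": 8.2}
    - {"twist": [0, 0, 0], "translation": [0.8, -2.5, 1], "hand": 8.2}
    - {"twist": [0, 0, 0], "translation": [0.8, -2.5, 1], "hand": 8.2}
    - {"twist": [0, 0, 0], "translation": [0.5, -2.5, 0.8], "hand": 8.2}
    - {"twist": [0, 0, 0], "translation": [0, 0, 0], "hand": 8.2}
    - {"twist": [0, 0, 0], "translation": [0, 0, 0], "hand": 8.2}

```text
clock: 48.1
ee_pos: [0.4552, 0.1624, 0.1517]
ee_rot: [0.924, 0.381, -0.0, 0.001]
contact_force: [1.1, 0.1, 0.6]
finger_gap: 0.957
gripper_force: 0.0
```

Run:
```python
from h import *
rel([.448,.166,.027],down(45)); i,K,T=cam("wrist","w16.png")
print("pred",pix([[.448,.166,.016]],K,T))
m=((i.min(2)>185)).astype(np.uint8); n,l,st,ce=cv2.connectedComponentsWithStats(m)
for k in range(1,n):
    if st[k,4]>1000:
        c,r=cv2.minEnclosingCircle(np.argwhere(l==k)[:,::-1].astype(np.float32)); print(ce[k].round(1),st[k],world(c,.016,K,T).round(4),world(ce[k],.016,K,T).round(4))
```

```text
t 48.1 p [0.4552 0.1624 0.1517] xax [ 0.709  0.705 -0.001] zax [ 0.    -0.002 -1.   ] q [ 1.980e-01  3.500e-02  2.028e+00 -2.000e-03  1.079e+00  9.880e-01] F [1.1 0.1 0.6] gap 81.7 gf 0.0
shift now [-0.25 -0.78 12.47] turn [ 0.001  0.001 -0.003] rows 0.0 | shift after turn [-0.26 -0.76 12.47]
pred [[309.52288162 202.14938903]]
[463.6 174.9] [ 365    0  222  304 3738] [[0.6083 0.0706 0.016 ]] [[0.5638 0.0857 0.016 ]]
[561.7  56.3] [ 510    0  113  106 1464] [[0.6843 0.1117 0.016 ]] [[0.6777 0.108  0.016 ]]
[551.2 151. ] [ 516  114   72   75 3967] [[0.6309 0.0479 0.016 ]] [[0.6309 0.0485 0.016 ]]
[310.8 203.7] [ 276  174   71   61 3362] [[0.4495 0.1654 0.016 ]] [[0.4477 0.1641 0.016 ]]
[381.9 282.8] [ 358  254   49   56 2002] [[0.4429 0.0522 0.016 ]] [[0.4384 0.0547 0.016 ]]
```

Request:
move_arm:
  targets:
    - {"twist": [0, 0, 0], "translation": [-0.2, -0.7, 2.5], "hand": 8.2}
    - {"twist": [0, 0, 0], "translation": [0, 0, 3], "hand": 8.2}
    - {"twist": [0, 0, 0], "translation": [0, 0, 3], "hand": 8.2}
    - {"twist": [0, 0, 0], "translation": [0, 0, 2.3], "hand": 8.2}
    - {"twist": [0, 0, 0], "translation": [0, 0, 1.1], "hand": 8.2}
    - {"twist": [0, 0, 0], "translation": [0, 0, 0.55], "hand": 8.2}
    - {"twist": [0, 0, 0], "translation": [0, 0, 0], "hand": 8.2}

```text
clock: 48.85
ee_pos: [0.448, 0.1654, 0.0268]
ee_rot: [0.925, 0.381, -0.001, 0.0]
contact_force: [0.5, 0.0, -0.3]
finger_gap: 0.96
gripper_force: 0.0
```

Request:
move_arm:
  squeeze: 35
  targets:
    - {"twist": [0, 0, 0], "translation": [0, 0, 0], "hand": 6.5}
    - {"twist": [0, 0, 0], "translation": [0, 0, 0], "hand": 5}
    - {"twist": [0, 0, 0], "translation": [0, 0, 0], "hand": 5}
    - {"twist": [0, 0, 0], "translation": [0, 0, 0], "hand": 5}
    - {"twist": [0, 0, 0], "translation": [0, 0, 0], "hand": 5}

```text
clock: 49.35
ee_pos: [0.4489, 0.1661, 0.0285]
ee_rot: [0.924, 0.381, 0.001, 0.001]
contact_force: [-0.7, -1.5, 5.8]
finger_gap: 0.746
gripper_force: 38.1
```

Request:
move_arm:
  targets:
    - {"twist": [0, 0, 0], "translation": [0, 0, -1.5], "hand": 5}
    - {"twist": [0, 0, 0], "translation": [0, 0, -3], "hand": 5}
    - {"twist": [0, 0, 0], "translation": [0, 0, -4], "hand": 5}
    - {"twist": [0, 0, 0], "translation": [0, 0, -4], "hand": 5}
    - {"twist": [0, 0, 0], "translation": [0, 0, -3], "hand": 5}
    - {"twist": [0, 0, 0], "translation": [0, 0, -1.5], "hand": 5}
    - {"twist": [0, 0, 0], "translation": [0, 0, 0], "hand": 5}

```text
clock: 50.05
ee_pos: [0.4497, 0.1667, 0.2003]
ee_rot: [0.925, 0.381, 0.003, 0.001]
contact_force: [-0.2, -0.4, -0.8]
finger_gap: 0.748
gripper_force: 39.0
```

```bash
python3 -c "
from h import *
i,K,T=cam('wrist'); fitrim(i,K,T,[.6265,.145],name='wrist')
i,K,T=cam('scene'); fitrim(i,K,T,[.6265,.145],name='scene')
rel([.6265,.145,.15],down(45))"
```

```text
wrist rim centre [0.627 0.144] score 112.1 spread [0.0005 0.0008]
scene rim centre [0.6255 0.1448] score 27.1 spread [0.0008 0.0007]
t 50.15 p [0.4472 0.1661 0.1965] xax [ 0.71   0.705 -0.002] zax [-0.001 -0.001 -1.   ] q [ 2.090e-01 -4.000e-02  2.008e+00 -1.000e-03  1.174e+00  9.980e-01] F [ 0.3 -0.1 -1. ] gap 64.1 gf 39.0
shift now [11.24 14.13  4.64] turn [ 0.     0.002 -0.003] rows 0.0 | shift after turn [11.19 14.17  4.65]
```

Request:
move_arm:
  targets:
    - {"twist": [0, 0, 0], "translation": [1.1, 1.4, 0], "hand": 5}
    - {"twist": [0, 0, 0], "translation": [1.8, 2.2, 0], "hand": 5}
    - {"twist": [0, 0, 0], "translation": [2.1, 2.7, 0], "hand": 5}
    - {"twist": [0, 0, 0], "translation": [2.1, 2.7, 0], "hand": 5}
    - {"twist": [0, 0, 0], "translation": [2.1, 2.7, 0.5], "hand": 5}
    - {"twist": [0, 0, 0], "translation": [1.5, 1.8, 1], "hand": 5}
    - {"twist": [0, 0, 0], "translation": [0.5, 0.6, 1.5], "hand": 5}
    - {"twist": [0, 0, 0], "translation": [0, 0, 1.5], "hand": 5}
    - {"twist": [0, 0, 0], "translation": [0, 0, 0], "hand": 5}
    - {"twist": [0, 0, 0], "translation": [0, 0, 0], "hand": 5}
    - {"twist": [0, 0, 0], "translation": [0, 0, 0], "hand": 5}

```text
clock: 51.25
ee_pos: [0.6257, 0.1451, 0.1518]
ee_rot: [0.924, 0.381, -0.001, 0.0]
contact_force: [-0.1, -0.1, -0.9]
finger_gap: 0.751
gripper_force: 39.0
```

```bash
python3 -c "
from h import *
rel([.6265,.1445,.119],down(45))"
```

```text
t 51.25 p [0.6257 0.1451 0.1518] xax [ 0.709  0.705 -0.002] zax [-0.001 -0.001 -1.   ] q [ 1.190e-01  3.550e-01  1.647e+00 -1.000e-03  1.140e+00  9.080e-01] F [-0.1 -0.1 -0.9] gap 64.1 gf 39.0
shift now [0.02 0.1  3.28] turn [ 0.     0.002 -0.003] rows 0.0 | shift after turn [0.01 0.1  3.28]
```

Request:
move_arm:
  targets:
    - {"twist": [0, 0, 0], "translation": [0, 0.08, 1.0], "hand": 5}
    - {"twist": [0, 0, 0], "translation": [0, 0, 1.0], "hand": 5}
    - {"twist": [0, 0, 0], "translation": [0, 0, 0.5], "hand": 5}
    - {"twist": [0, 0, 0], "translation": [0, 0, 0.4], "hand": 5}
    - {"twist": [0, 0, 0], "translation": [0, 0, 0.3], "hand": 5}
    - {"twist": [0, 0, 0], "translation": [0, 0, 0.2], "hand": 5}
    - {"twist": [0, 0, 0], "translation": [0, 0, 0.1], "hand": 5}
    - {"twist": [0, 0, 0], "translation": [0, 0, 0], "hand": 5}

```text
clock: 52.05
ee_pos: [0.6267, 0.1442, 0.1164]
ee_rot: [0.925, 0.381, -0.001, 0.0]
contact_force: [0.7, -0.2, -0.1]
finger_gap: 0.747
gripper_force: 39.0
```

Request:
move_arm:
  targets:
    - {"twist": [0, 0, 0], "translation": [0, 0, 0.1], "hand": 5}
    - {"twist": [0, 0, 0], "translation": [0, 0, 0.1], "hand": 5}
    - {"twist": [0, 0, 0], "translation": [0, 0, 0], "hand": 5}

```text
clock: 52.35
ee_pos: [0.6271, 0.1443, 0.1155]
ee_rot: [0.925, 0.381, -0.001, 0.001]
contact_force: [-0.9, -0.2, 4.4]
finger_gap: 0.748
gripper_force: 39.4
```

Seated. I'll release, withdraw and inspect everything.

Request:
move_arm:
  targets:
    - {"twist": [0, 0, 0], "translation": [0, 0, 0], "hand": 7}
    - {"twist": [0, 0, 0], "translation": [0, 0, 0], "hand": 8}
    - {"twist": [0, 0, 0], "translation": [0, 0, 0], "hand": 8.2}
    - {"twist": [0, 0, 0], "translation": [0, 0, -1], "hand": 8.2}
    - {"twist": [0, 0, 0], "translation": [0, 0, -3], "hand": 8.2}
    - {"twist": [0, 0, 0], "translation": [0, 0, -4], "hand": 8.2}
    - {"twist": [0, 0, 0], "translation": [0, -3, -4], "hand": 8.2}
    - {"twist": [0, 0, 0], "translation": [0, -4, -3], "hand": 8.2}
    - {"twist": [0, 0, 0], "translation": [0, -4, -2], "hand": 8.2}
    - {"twist": [0, 0, 0], "translation": [0, -4, 0], "hand": 8.2}
    - {"twist": [0, 0, 0], "translation": [-1, -4, 0], "hand": 8.2}
    - {"twist": [0, 0, 0], "translation": [-2, -4, 0], "hand": 8.2}

```text
clock: 53.55
ee_pos: [0.4429, 0.2879, 0.2857]
ee_rot: [0.925, 0.381, 0.0, 0.0]
contact_force: [-0.5, 0.8, -0.1]
finger_gap: 0.956
gripper_force: 0.0
```

Request:
move_arm:
  targets:
    - {"twist": [0, 0, 0], "translation": [-2, -4, 0], "hand": 8.2}
    - {"twist": [0, 0, 0], "translation": [-2, -4, 0], "hand": 8.2}
    - {"twist": [0, 0, 0], "translation": [0, 0, 0], "hand": 8.2}
    - {"twist": [0, 0, 0], "translation": [0, 0, 0], "hand": 8.2}

```text
clock: 53.95
ee_pos: [0.3583, 0.3156, 0.2854]
ee_rot: [0.924, 0.382, 0.0, 0.0]
contact_force: [1.2, -1.0, 0.1]
finger_gap: 0.96
gripper_force: 0.0
```

Run:
```python
from h import *
pose()
t,_,_=cam("top","t20.png"); s,_,_=cam("scene","s20.png"); w,_,_=cam("wrist","w20.png")
a=cv2.resize(s[130:330,180:420],(400,333)); b=cv2.resize(t[100:270,230:430],(400,333)); c=cv2.resize(t,(400,250)); d=cv2.resize(w,(400,250))
cv2.imwrite("pics/m20.png",np.vstack([np.hstack([a,b]),np.hstack([c,d])])[:,:,::-1])
```

```text
t 53.95 p [0.3583 0.3156 0.2854] xax [ 0.708  0.706 -0.   ] zax [ 0.001 -0.001 -1.   ] q [ 5.750e-01 -1.300e-01  1.918e+00 -1.000e-03  1.353e+00  1.362e+00] F [ 1.2 -1.   0.1] gap 82.0 gf 0.0
```

View pics/m20.png

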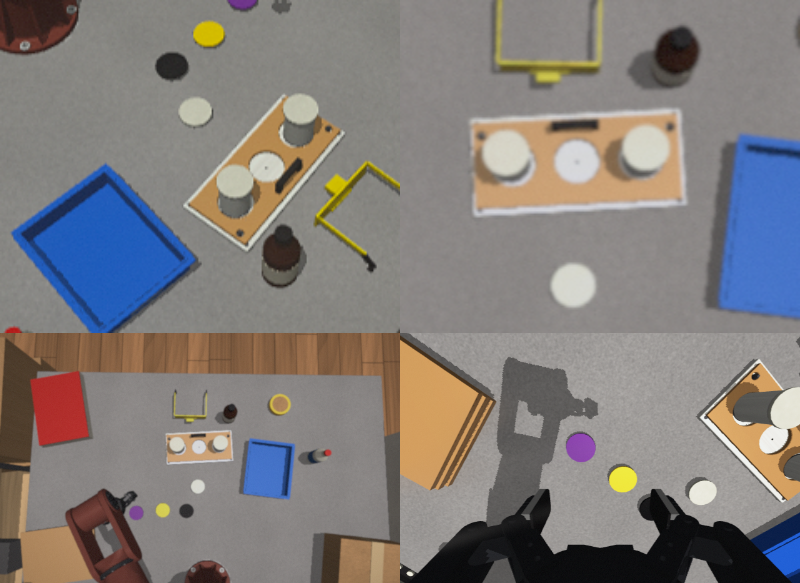

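The jig is on both pins, both tins stand upright with level lids, the bin is empty, and one lid is left on the bench. The bottles and glasses haven't moved.

```bash
python3 -c "
from station import *
print(close_job())"
```

```text
the job is handed in; nothing more can be done
None
```

The job is handed in: the jig lies flat on both pins, both tins found in the bin (tin_a and tin_b) stand upright in the left and right windows with white lids seated, and one spare lid is on the bench.

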